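# Park the glaze stirrer and take its pot off

### The arm

A 7-joint arm with a two-finger parallel gripper is mounted at the origin on the work surface. World frame = base frame: x ahead of the robot, y to its left, z up, the work surface at z = 0. Lengths are in m, angles in rad, forces in N, time in s.
With the tool pointing down it reaches from about 0.425 to 1.025 m from the base axis. Payload 9.4 kg.
Tool frame: the origin (TCP) lies between the finger pads; the fingertips stand 11 mm ahead of it and the grasp point (between the pads) lies 8 mm behind it; z points along the fingers, y is the direction in which the jaws open and shut (so a half turn about z gives the same grasp; the last joint's range is limited). The gripper opens to 85 mm and grips with 20 to 120 N. Pads are 22 mm wide; open, the fingers measure 114 mm over their backs; the gripper's body (76 mm by 85 mm) begins 54 mm behind the grasp point. The pads swing forward as they close: fully open they stand 13 mm farther back than shut.
Start: joints at [-1.217, 0.599, -0.003, 1.599, 0.002, 0.943, -0.08], TCP at [0.303, 0.659, 0.208] pointing down, gripper open.
Joint ranges: [-2.57, 2.57], [-0.35, 1.97], [-1.29, 1.29], [0.11, 2.56], [-1.05, 4.19], [0.11, 1.86], [-2.63, 2.63]. Speed limits (rad/s): [2.22, 2.22, 3.01, 3.01, 3.14, 3.14, 3.14].

### API

Orientations are given as a unit quaternion [w, x, y, z].
In Python, from cell import ctrl gives the robot as it stands. The module is installed in compiled form; this text tells all that it offers.
- The arm moves only by the tool drive_tool, never from a script. Its argument "commands" is a list of rows, each an object of numbers: "dx", "dy", "dz": the shift along the tool's x, y, z in mm; "rx", "ry", "rz": the turn, a rotation vector about the tool's x, y, z in rad; "gripper": the opening, from 0 (shut) to 1 (fully open). In form: [{"dx": .., "dy": .., "dz": .., "rx": .., "ry": .., "rz": .., "gripper": ..}, ...]. A call has 1 to 10 rows; each row is the pose to reach, as a shift and turn from the pose measured when the call began, along the tool's axes at that moment; what a row does not reach only later rows make up. A row lasts 1/8 s, in which the tool goes at most 62.5 mm and 10.7 degrees, less where a joint would pass 70% of its speed; a pose out of reach is approached as far as the arm can. A call with a gripper value outside its range is refused whole. The fingers move at their own pace and stop on an object; "grip_force" is the grip in N (left out, the last holds). Time passes only in rows, so rows that repeat a pose let the fingers close. It gives the time, the measured TCP pose, the force and the opening at its end, in the units of the state.
- ctrl.observe(): the state, without advancing time (a new reading comes with each control period).
- ctrl.capture(name): name is "scene" or "side" or "wrist"; returns the picture (400x640x3 uint8, red, green, blue); there is no depth.
- ctrl.camera_model(name): a dict with "intrinsics" (3x3 intrinsics, pixels), "world_to_cam" (4x4, takes a point from world to camera coordinates). Camera axes: x right, y up, looking along -z (the intrinsics and any distortion apply to the point x, -y, -z); pixel columns grow to the right and rows downward; lengths in m; the calibration is good to about 2 mm. A picture is of the moment at which its call begins: read the wrist's pose just before it. camera_model takes no time and is no camera call; for the wrist camera it gives the pose at the moment of the call.
- ctrl.sign_off(): hands the job in, once; it reports no verdict.
Trained networks look in the newest picture that a camera, given by its name, has taken for a name from the list of things; names that differ only in an ending like _2 or _b are one class to them, and where a whole thing is asked for, a point or a joint stands for the part that bears it (a point fixed in the world has none). Each returns a list of dicts, best first, with "p" (0 to 1); they miss things now and then, are a little off and sometimes report something else, mostly with a low value. They report only what shows in the picture. A call takes as long as a camera call.
- ctrl.find_in(query, camera): "box" ([centre column, centre row, width, height] in pixels, round what is visible of it).
- ctrl.outline_of(query, camera): "mask" (400x640 bool, what is visible of it) and "box" ([centre column, centre row, width, height] in pixels, round what is visible of it).
The state is a dict: "time": time; "q": joint angles; "qvel": joint speeds; "tau": joint torques, N m; "tool_pos": TCP position; "tool_rot": TCP orientation; "wrist_force": force on the tool from outside, world axes, zero at the start; "ft_torque": the same for the moment, N m; "opening": finger opening in m.
Only numpy, scipy, OpenCV 4.12 (cv2) and the standard library are available. Lean on these libraries where they do the work, as an engineer would, in place of code of your own. Each camera call takes 0.05 s, during which the arm holds its last target.

### The job

Park the stirring stand: push the console's spring lever well over towards the round stud (never towards the bar), hold it there for a good second and let it spring back upright. Then swing the stand's keeper arm out as far as it goes, lift the lidded pot by its handle and set it down gently, upright and wholly on the round wooden bat, and let go. Finally swing the keeper arm fully shut again over the empty stand; keep the pot upright throughout and leave the wire coil, the clay cone and the wooden base where they are.

Things in the scene. Friction and masses are not known exactly. Their poses are not given: they have to be found in the camera images.
- stand: Grey stirring stand, fixed: base 200 (x) x 170 (y) x 25 mm high, on it a round dark platform 116 mm across whose top is 35 mm above the table. Origin on the table under the platform's centre; x points to its back, y to its left, z up. A steel pivot post 20 mm thick stands at its (x 80, y -75) mm and carries the keeper arm.
- keeper (a joint): Angle of the keeper arm about the vertical pivot post: 0 shut (a pad on it reaches 22 mm over the pot's lid, 5 mm above it, and holds the pot down), grows counter-clockwise seen from above as it opens (free end swings to the stand's -y side, away from the pot), stop at 0.75 rad. Stays where left, friction under 1 N at the knob. Beyond 0.4 rad the pot can be lifted out.
- keeper_knob (a point): Black upright push knob near the free end of the steel keeper arm (14 mm wide bar, 120 to 128 mm above the table; shut, it runs from the post along the stand's -x): 16 mm thick, up to 158 mm above the table. This point is on its axis, 143 mm above the table, 155 mm from the pivot axis. Push it sideways to swing the arm.
- bat: Round wooden bat (slab), fixed, 190 mm across, 18 mm thick. Origin at the centre of its underside, on the table. Lies to the left or to the right of the stand; the console is on the other side.
- console: Grey box, fixed: 90 (x) x 130 (y) x 50 mm high, origin at the centre of its underside on the table, with a lever upright in the middle of its top. The lever tilts along the console's own y.
- lever (a joint): Tilt of the console's lever: 0 upright, positive towards the console's +y, stops at +-0.7 rad; pivot 50 mm above the table. Spring-centred, 0.5 N m/rad (about 3.5 N at the ball for 0.5 rad). Tilted over 0.35 rad it is well over.
- lever_tip (a point): Centre of the black ball (22 mm across) on top of the lever, 70 mm above its pivot, 120 mm above the table when upright; the stem is 10 mm thick.
- stud: Small round steel stud, 22 mm across, 8 mm high, on top of the console 48 mm from the lever's pivot towards its +y or its -y side (varies). Origin at its underside.
- bar: Flat steel bar mark, 50 x 8 x 6 mm high, on top of the console on the side opposite to the stud. Origin at its underside.
- pot_grip (a point): Centre of the wooden grip on the arched handle of the pot: a level cylinder 18 mm thick and 64 mm long along its x axis, rigidly fixed 130 mm above the pot's foot and 41 mm (clear gap) above its lid. Starts 165 mm above the table. Pinch it from above across its length.
- pot_centre (a point): Centre of the lidded aluminium pot (0.35 to 0.7 kg), 40 mm above its foot and below the grip. Body 80 mm high, foot 90 mm across, lid 104 mm across; z points up. The steel handle's legs rise from the two ends of its x diameter.
- pot: The same pot, origin at the centre of its foot.
- wire_coil: Bystander: coil of wire, loose ring 84 mm across, 22 mm high, on the table; origin at its underside.
- clay_cone: Bystander: grey scaly clay cone, about 85 mm across, 75 mm high, loose on the table; origin at its underside.
- wood_base: Bystander: wooden base board, 80 x 110 x 20 mm, loose on the table; origin at its underside.

How it is judged:
On the way, in this order (a step that is already met when the one before it is completed fails the run):
1. the lever is tilted over 0.35 rad towards the round stud and held there (((y of stud in the frame of console above 0 m and value of joint lever above 0.35 rad) or (y of stud in the frame of console below 0 m and value of joint lever below -0.35 rad))), for 0.6 s.
2. the lever is back upright and let go (value of joint lever between -0.1 and 0.1 rad and contact force between the fingers and lever below 0.1 N), for 0.1 s.
3. the keeper arm is swung out over 0.5 rad (value of joint keeper above 0.5 rad), for 0.1 s.
4. the pot is lifted at least 15 mm off the stand, in the fingers (z of pot_centre in the frame of stand above 0.09 m and contact force between the fingers and pot above 0.5 N), for 0.2 s.
5. the pot stands upright on the bat, released and still, its keeper arm not yet shut (horizontal distance between pot_centre and bat below 0.05 m and z of pot_centre in the frame of bat between 0.053 and 0.064 m and angle between pot_centre's own z axis and vertical below 0.1 rad and contact force between the fingers and pot below 0.1 N and linear speed of pot below 0.03 m/s and value of joint keeper above 0.2 rad), for 0.2 s.
At the end, for the whole second after the job is handed in: The pot stands upright (within 0.1 rad) and still on the bat with its whole foot on it (pot's axis within 50 mm of the bat's), released; the keeper arm is shut (under 0.1 rad); the lever is upright (within 0.1 rad); coil, cone and base are within 30 mm of where they were (horizontal distance between pot_centre and bat below 0.05 m and z of pot_centre in the frame of bat between 0.053 and 0.064 m and angle between pot_centre's own z axis and vertical below 0.1 rad and contact force between the fingers and pot below 0.1 N and linear speed of pot below 0.03 m/s and value of joint each of keeper, lever below 0.1 rad and value of joint lever above -0.1 rad and distance of each of wire_coil, clay_cone, wood_base from where it was at the start of the episode below 0.03 m); the robot touches nothing.
It fails at once if the lever is tilted over 0.2 rad towards the bar ((y of stud in the frame of console above 0 m and value of joint lever below -0.2 rad) or (y of stud in the frame of console below 0 m and value of joint lever above 0.2 rad)).
It fails at once if the pot is tipped over 0.5 rad (angle between pot_centre's own z axis and vertical above 0.5 rad).
It fails at once if the pot is dropped or thrown: it moves faster than 0.5 m/s without the fingers on it (linear speed of pot above 0.5 m/s and contact force between the fingers and pot below 0.1 N).
It fails at once if a bystander (coil, cone or wooden base) is moved over 30 mm (distance of any of wire_coil, clay_cone, wood_base from where it was at the start of the episode above 0.03 m).
It also fails if it takes over 72 s, if anything falls off the work surface, if the arm or the gripper's body presses on something with over 40 N, if the wrist force passes 120 N, or if a joint passes its speed limit or range.

## Working session

There is one attempt and no reset: what is moved stays moved. The work goes in short steps, Python scripts to look and compute and a tool call to move; the robot and the scene stay as the last step left them, time stands still between calls to the robot, and variables do not carry over. Pictures are saved under pics/ and viewed, and the job is handed in when it is done.

Besides the shell and the picture viewer there is one more tool, called in YAML: its name, and indented under it one key for each argument. drive_tool: Moves the arm, as the interface text tells. Its arguments: {"type":"object","properties":{"commands":{"type":"array"},"grip_force":{"type":"number"}},"required":["commands"]}

```bash
mkdir -p pics
cat > h.py <<'E'
import numpy as np, cv2
from cell import ctrl
def snap(n,f):
    im=ctrl.capture(n); cv2.imwrite('pics/'+f,im[:,:,::-1]); return im
def ray(cam,u,v,M=None):
    M=M or ctrl.camera_model(cam); K=np.array(M['intrinsics']); T=np.array(M['world_to_cam'])
    d=np.linalg.inv(K)@[u,v,1]; d=np.array([d[0],-d[1],-d[2]])
    R=T[:3,:3]; return -R.T@T[:3,3], R.T@d
def atz(cam,u,v,z,M=None):
    o,d=ray(cam,u,v,M); return o+d*(z-o[2])/d[2]
def proj(cam,P,M=None):
    M=M or ctrl.camera_model(cam); K=np.array(M['intrinsics']); T=np.array(M['world_to_cam'])
    p=T[:3,:3]@np.array(P)+T[:3,3]; q=K@[p[0],-p[1],-p[2]]; return q[:2]/q[2]
E
python3 - <<'E'
from h import *
np.set_printoptions(precision=4,suppress=True)
print(ctrl.observe())
for c in ['scene','side','wrist']:
    snap(c,c+'0.png'); m=ctrl.camera_model(c); print(c,m.keys(),np.array(m['intrinsics']),np.array(m['world_to_cam']))
    for n in ['stand','keeper_knob','bat','console','lever_tip','stud','bar','pot_grip','pot','wire_coil','clay_cone','wood_base']:
        r=ctrl.find_in(n,c); print(n,[(np.round(x['box'],1).tolist(),round(x['p'],2)) for x in r[:2]])
E
```

```text
{'time': 0.0, 'q': array([-1.2167,  0.6001, -0.0026,  1.6002,  0.0018,  0.9429, -0.0798]), 'qvel': array([-0.0011, -0.0004, -0.0002,  0.0017,  0.0005, -0.0004, -0.0012]), 'tau': array([ -0.0009, -77.6448,   1.5647, -25.8011,   0.0124,   0.0092,
         0.    ]), 'tool_pos': array([0.3026, 0.6583, 0.2074]), 'tool_rot': array([-0.0001,  0.2137,  0.9769, -0.0008]), 'wrist_force': array([ 0.6742, -0.086 ,  0.455 ]), 'ft_torque': array([ 0.0029,  0.0357, -0.0187]), 'opening': 0.08547488095412949}
scene dict_keys(['intrinsics', 'world_to_cam']) [[452.1443   0.     326.3918]
 [  0.     452.1443 197.4327]
 [  0.       0.       1.    ]] [[ 0.6271  0.7788 -0.011  -0.394 ]
 [-0.6014  0.4932  0.6285  0.3108]
 [ 0.4949 -0.3875  0.7777 -1.4147]
 [ 0.      0.      0.      1.    ]]
stand [([328.8, 199.3, 94.2, 100.0], 0.74)]
keeper_knob [([299.9, 182.2, 39.0, 68.5], 0.89)]
bat [([404.8, 153.9, 66.3, 54.4], 0.68)]
console [([188.4, 264.8, 75.8, 67.5], 0.92)]
lever_tip [([306.0, 315.8, 42.2, 43.6], 0.68), ([182.4, 245.4, 15.5, 21.1], 0.66)]
stud [([168.8, 268.1, 11.3, 5.1], 0.6)]
bar []
pot_grip [([3
[... 1018 characters left out ...]
0.7)]
pot [([296.8, 197.1, 42.4, 63.4], 0.71), ([347.8, 153.8, 32.7, 30.6], 0.24)]
wire_coil [([387.6, 289.0, 37.5, 39.3], 0.67)]
clay_cone [([346.5, 154.6, 34.6, 30.7], 0.65)]
wood_base [([374.1, 192.6, 33.3, 25.7], 0.7), ([256.2, 310.4, 13.3, 29.7], 0.51)]
wrist dict_keys(['intrinsics', 'world_to_cam']) [[313.6844   0.     323.3268]
 [  0.     313.6844 197.1194]
 [  0.       0.       1.    ]] [[ 0.4173  0.9088 -0.0009 -0.7254]
 [-0.8746  0.4013 -0.2721  0.036 ]
 [-0.2469  0.1143  0.9623 -0.3776]
 [ 0.      0.      0.      1.    ]]
stand []
keeper_knob []
bat [([148.6, 391.1, 25.8, 16.9], 0.72)]
console []
lever_tip []
stud []
bar []
pot_grip []
pot []
wire_coil []
clay_cone []
wood_base []
```

```bash
python3 -c "
import cv2
for c,(x0,y0,x1,y1) in dict(scene=(130,110,490,360),side=(190,120,440,390)).items():
    im=cv2.imread(f'pics/{c}0.png')[y0:y1,x0:x1]; s=min(800/im.shape[1],600/im.shape[0]); cv2.imwrite(f'pics/{c}0z.png',cv2.resize(im,None,fx=s,fy=s,interpolation=2)); print(c,s)
"
```

```text
scene 2.2222222222222223
side 2.2222222222222223
```

View pics/scene0.png

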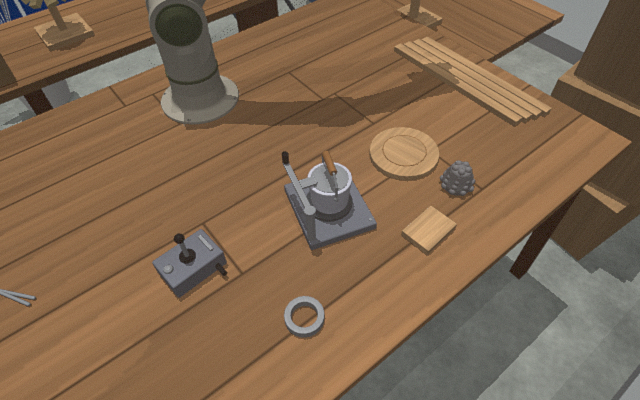

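View pics/scene0z.png

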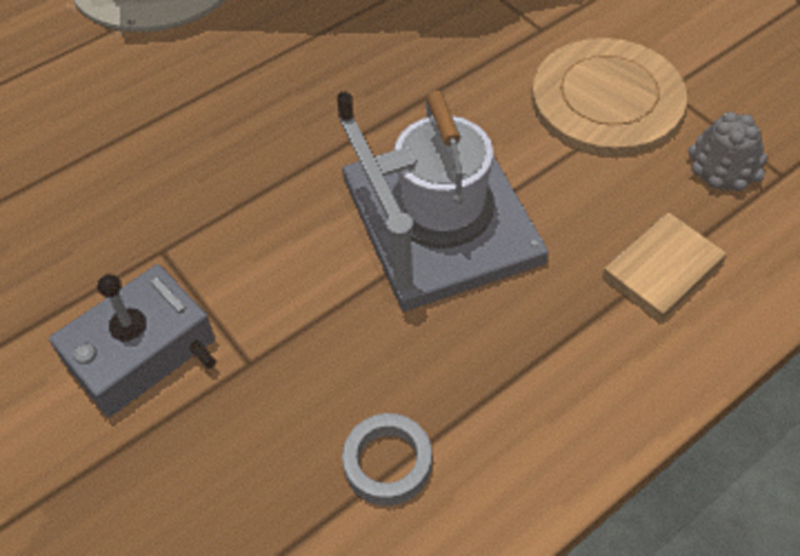

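View pics/side0z.png

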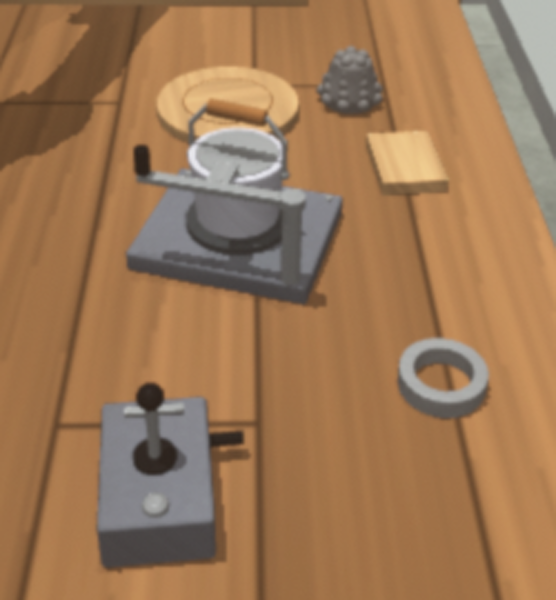

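Run:
```python
from h import *
np.set_printoptions(precision=4,suppress=True)
S=lambda p:(p[0]/2.2222+130,p[1]/2.2222+110)
D=lambda p:(p[0]/2.2222+190,p[1]/2.2222+120)
def tri(s,d):
    A=[];b=[]
    for c,(u,v) in (('scene',S(s)),('side',D(d))):
        o,r=ray(c,u,v); r/=np.linalg.norm(r); P=np.eye(3)-np.outer(r,r); A.append(P); b.append(P@o)
    x=np.linalg.lstsq(np.vstack(A),np.hstack(b),rcond=None)[0]; return x
pts=dict(ball=((109,286),(150,397)),stud=((85,352),(155,503)),bar=((167,295),(154,410)),knobtop=((345,97),(142,149)),posttop=((400,219),(292,198)),g1=((434,97),(208,105)),g2=((452,137),(265,117)),bat=((609,93),(228,101)))
Z=dict(ball=.12,stud=.058,bar=.056,knobtop=.158,posttop=.13,g1=.165,g2=.165,bat=.018)
for k,(s,d) in pts.items(): print(k,tri(s,d),'z-known',atz('scene',*S(s),Z[k]),atz('side',*D(d),Z[k]))
for n,s in dict(c1=(52,342),c2=(158,267),c3=(212,325),c4=(108,395)).items(): print(n,atz('scene',*S(s),.05))
for n,d in dict(c1=(104,403),c2=(206,399),c3=(213,525),c4=(98,528)).items(): print('side',n,atz('side',*D(d),.05))
for n,s in dict(b1=(346,165),b2=(405,293),b3=(547,252)).items(): print('stand',n,atz('scene',*S(s),.025))
for n,d in dict(b1=(130,253),b2=(305,285),b3=(342,200)).items(): print('stand side',n,atz('side',*D(d),.025))
def cen(c,n,z):
    ctrl.capture(c); r=ctrl.outline_of(n,c)[0]; m=r['mask'].astype(np.uint8)
    ctr=max(cv2.findContours(m,0,1)[0],key=cv2.contourArea)[:,0]; 
    P=np.array([atz(c,u,v,z)[:2] for u,v in ctr]); print(c,n,round(r['p'],2),cv2.minEnclosingCircle(P.astype(np.float32)),P.min(0),P.max(0))
for c in('scene','side'):
    cen(c,'bat',.018); cen(c,'wire_coil',.015); cen(c,'clay_cone',.02);cen(c,'wood_base',.02)
```

```text
ball [ 0.5283 -0.311   0.1196] z-known [ 0.5293 -0.3114  0.12  ] [ 0.528  -0.3108  0.12  ]
stud [ 0.5318 -0.3579  0.0531] z-known [ 0.5356 -0.3583  0.058 ] [ 0.5321 -0.3615  0.058 ]
bar [ 0.5243 -0.2637  0.0538] z-known [ 0.5265 -0.2644  0.056 ] [ 0.5242 -0.2653  0.056 ]
knobtop [ 0.4997 -0.0158  0.1563] z-known [ 0.5012 -0.0167  0.158 ] [ 0.4999 -0.0183  0.158 ]
posttop [ 0.646  -0.0577  0.1278] z-known [ 0.6454 -0.0573  0.13  ] [ 0.6469 -0.0633  0.13  ]
g1 [0.5639 0.0508 0.1658] z-known [0.565 0.05  0.165] [0.5629 0.0544 0.165 ]
g2 [0.6215 0.0274 0.1673] z-known [0.6192 0.0293 0.165 ] [0.622  0.0302 0.165 ]
bat [0.5791 0.3124 0.0159] z-known [0.5823 0.3089 0.018 ] [0.578  0.3117 0.018 ]
c1 [ 0.4992 -0.378   0.05  ]
c2 [ 0.4858 -0.2536  0.05  ]
c3 [ 0.5816 -0.2464  0.05  ]
c4 [ 0.5861 -0.3621  0.05  ]
side c1 [ 0.4802 -0.2511  0.05  ]
side c2 [ 0.5674 -0.2479  0.05  ]
side c3 [ 0.5767 -0.3763  0.05  ]
side c4 [ 0.4899 -0.3772  0.05  ]
stand b1 [ 0.4774 -0.0116  0.025 ]
stand b2 [ 0.6589 -0.0663  0.025 ]
stand b3 [0.7138 0.0833 0.025 ]
stand side b1 [ 0.479  -0.0162  0.025 ]
stand si
[... 302 characters left out ...]

scene clay_cone 0.78 ((0.7383921146392822, 0.34912049770355225), 0.0616927370429039) [0.6955 0.2915] [0.7851 0.4066]
scene wood_base 0.69 ((0.8019609451293945, 0.17054322361946106), 0.06830194592475891) [0.757  0.1099] [0.8476 0.233 ]
side bat 0.66 ((0.5761348605155945, 0.30585435032844543), 0.10216286778450012) [0.4844 0.2212] [0.6708 0.4065]
side wire_coil 0.73 ((0.783470630645752, -0.18762826919555664), 0.05036459118127823) [ 0.7427 -0.2362] [ 0.8286 -0.1387]
side clay_cone 0.87 ((0.7367086410522461, 0.3697260320186615), 0.09479325264692307) [0.6989 0.2762] [0.7852 0.4632]
side wood_base 0.57 ((0.7972676753997803, 0.16445699334144592), 0.07493884116411209) [0.753  0.0966] [0.84   0.2323]
```

```bash
cat >> h.py <<'E'
from scipy.spatial.transform import Rotation as Ro
def cmd(P,yaw,show=True):
    """target TCP world pos, yaw(deg) of tool x axis, tool pointing down"""
    s=ctrl.observe(); q=s['tool_rot']; R0=Ro.from_quat([q[1],q[2],q[3],q[0]])
    a=np.radians(yaw); X=np.array([np.cos(a),np.sin(a),0]); Z=np.array([0,0,-1.]); Y=np.cross(Z,X)
    R1=Ro.from_matrix(np.c_[X,Y,Z]); d=R0.inv().apply(np.array(P)-s['tool_pos'])*1000; r=(R0.inv()*R1).as_rotvec()
    print('d',np.round(d,1),'r',np.round(r,3))
def st():
    s=ctrl.observe(); q=s['tool_rot']; X=Ro.from_quat([q[1],q[2],q[3],q[0]]).as_matrix()
    print('t',round(s['time'],2),'pos',np.round(s['tool_pos'],4),'yaw',round(np.degrees(np.arctan2(X[1,0],X[0,0])),1),'z',np.round(X[:,2],3),'F',np.round(s['wrist_force'],2),'op',round(s['opening'],4),'q',np.round(s['q'],2))
E
python3 - <<'E'
from h import *
st()
cmd([.62,.12,.30],94.6)
E
```

```text
t 2.75 pos [0.3027 0.6588 0.2083] yaw 155.3 z [ 0. -0. -1.] F [-0.15  0.27 -0.05] op 0.0856 q [-1.22  0.6  -0.    1.6   0.    0.94 -0.08]
d [-513.2 -357.1  -91.7] r [0.   0.   1.06]
```

drive_tool:
  commands:
    - {"dx":-20,"dy":-15,"dz":-60,"rz":0.1,"gripper":0}
    - {"dx":-510,"dy":-355,"dz":-92,"rz":1.06,"gripper":0}
    - {"dx":-510,"dy":-355,"dz":-92,"rz":1.06,"gripper":0}
    - {"dx":-510,"dy":-355,"dz":-92,"rz":1.06,"gripper":0}
    - {"dx":-510,"dy":-355,"dz":-92,"rz":1.06,"gripper":0}
    - {"dx":-510,"dy":-355,"dz":-92,"rz":1.06,"gripper":0}
    - {"dx":-510,"dy":-355,"dz":-92,"rz":1.06,"gripper":0}
    - {"dx":-510,"dy":-355,"dz":-92,"rz":1.06,"gripper":0}
    - {"dx":-510,"dy":-355,"dz":-92,"rz":1.06,"gripper":0}
    - {"dx":-510,"dy":-355,"dz":-92,"rz":1.06,"gripper":0}

```text
invalid input at $.commands[0]: expected keys dx, dy, dz, rx, ry, rz, gripper
```

Run:
```python
from h import *
st()
cmd([.525,-.25,.25],94.6)
```

```text
t 2.75 pos [0.3027 0.6588 0.2083] yaw 155.3 z [ 0. -0. -1.] F [-0.15  0.27 -0.05] op 0.0856 q [-1.22  0.6  -0.    1.6   0.    0.94 -0.08]
d [-581.4 -733.   -41.7] r [0.   0.   1.06]
```

drive_tool:
  commands:
    - {"dx":-20,"dy":-15,"dz":-60,"rx":0,"ry":0,"rz":0.1,"gripper":0}
    - {"dx":-510,"dy":-355,"dz":-92,"rx":0,"ry":0,"rz":1.06,"gripper":0}
    - {"dx":-510,"dy":-355,"dz":-92,"rx":0,"ry":0,"rz":1.06,"gripper":0}
    - {"dx":-510,"dy":-355,"dz":-92,"rx":0,"ry":0,"rz":1.06,"gripper":0}
    - {"dx":-510,"dy":-355,"dz":-92,"rx":0,"ry":0,"rz":1.06,"gripper":0}
    - {"dx":-510,"dy":-355,"dz":-92,"rx":0,"ry":0,"rz":1.06,"gripper":0}
    - {"dx":-510,"dy":-355,"dz":-92,"rx":0,"ry":0,"rz":1.06,"gripper":0}
    - {"dx":-510,"dy":-355,"dz":-92,"rx":0,"ry":0,"rz":1.06,"gripper":0}
    - {"dx":-510,"dy":-355,"dz":-92,"rx":0,"ry":0,"rz":1.06,"gripper":0}
    - {"dx":-510,"dy":-355,"dz":-92,"rx":0,"ry":0,"rz":1.06,"gripper":0}

```text
time: 4.0
tool_pos: [0.6006, 0.1524, 0.2987]
tool_rot: [0.0, 0.678, 0.735, 0.0]
wrist_force: [0.2, 0.4, -0.6]
opening: 0.0
```

Run:
```python
from h import *
st()
cmd([.525,-.25,.25],94.6)
```

```text
t 4.0 pos [0.6006 0.1524 0.2987] yaw 94.6 z [ 0.001  0.    -1.   ] F [ 0.17  0.44 -0.56] op 0.0 q [-0.59  0.4   0.36  1.76 -0.16  1.01 -0.09]
d [-395.1 -107.7   48.5] r [ 0.001 -0.     0.   ]
```

drive_tool:
  commands:
    - {"dx":-395,"dy":-108,"dz":48,"rx":0,"ry":0,"rz":0,"gripper":0}
    - {"dx":-395,"dy":-108,"dz":48,"rx":0,"ry":0,"rz":0,"gripper":0}
    - {"dx":-395,"dy":-108,"dz":48,"rx":0,"ry":0,"rz":0,"gripper":0}
    - {"dx":-395,"dy":-108,"dz":48,"rx":0,"ry":0,"rz":0,"gripper":0}
    - {"dx":-395,"dy":-108,"dz":48,"rx":0,"ry":0,"rz":0,"gripper":0}
    - {"dx":-395,"dy":-108,"dz":48,"rx":0,"ry":0,"rz":0,"gripper":0}
    - {"dx":-395,"dy":-108,"dz":48,"rx":0,"ry":0,"rz":0,"gripper":0}
    - {"dx":-395,"dy":-108,"dz":48,"rx":0,"ry":0,"rz":0,"gripper":0}
    - {"dx":-395,"dy":-108,"dz":48,"rx":0,"ry":0,"rz":0,"gripper":0}

```text
time: 5.12
tool_pos: [0.5249, -0.2493, 0.2504]
tool_rot: [-0.0, 0.678, 0.735, 0.001]
wrist_force: [-0.5, 0.2, -0.2]
opening: -0.0001
```

Run:
```python
from h import *
st()
snap('wrist','w1.png'); print(proj('wrist',[.5286,-.311,.12]),proj('wrist',[.533,-.36,.058]))
for n in('lever_tip','stud','bar'):
    for r in ctrl.find_in(n,'wrist')[:2]: print(n,r)
cmd([.525,-.258,.116],94.6)
```

```text
t 5.12 pos [ 0.5249 -0.2493  0.2504] yaw 94.6 z [ 0.001  0.001 -1.   ] F [-0.52  0.15 -0.21] op -0.0001 q [ 0.05  0.4   0.41  1.91 -0.21  0.87  0.65]
[320.77782637 242.67160022] [321.49310159 258.58853266]
lever_tip {'box': [321.5, 225.1, 14.3, 18.1], 'p': 0.62}
bar {'box': [321.0, 180.3, 42.0, 10.7], 'p': 0.7}
d [ -9.4  -1.1 134.6] r [ 0.001 -0.001  0.002]
```

View pics/w1.png

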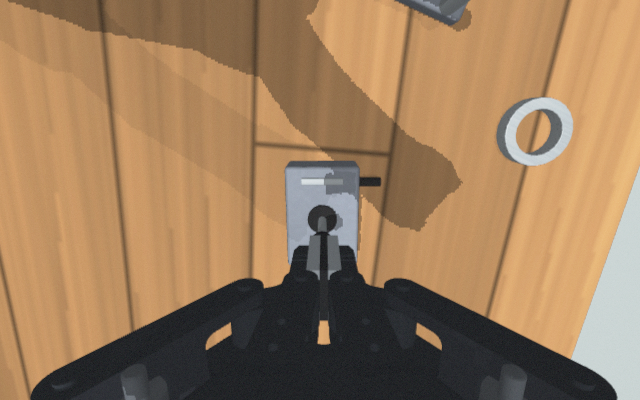

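Run:
```python
from h import *
print(proj('wrist',[.5286,-.311,.05]),proj('wrist',[.525,-.265,.056]))
```

```text
[321.04375412 219.34128966] [321.12373746 184.04180312]
```

drive_tool:
  commands:
    - {"dx":9,"dy":0,"dz":60,"rx":0,"ry":0,"rz":0,"gripper":0}
    - {"dx":9,"dy":0,"dz":110,"rx":0,"ry":0,"rz":0,"gripper":0}
    - {"dx":0,"dy":0,"dz":134,"rx":0,"ry":0,"rz":0,"gripper":0}
    - {"dx":-9,"dy":0,"dz":134,"rx":0,"ry":0,"rz":0,"gripper":0}
    - {"dx":-9,"dy":0,"dz":134,"rx":0,"ry":0,"rz":0,"gripper":0}

```text
time: 5.95
tool_pos: [0.5268, -0.2584, 0.1176]
tool_rot: [0.001, 0.678, 0.735, 0.001]
wrist_force: [-0.3, -0.2, 0.2]
opening: -0.0001
```

Run:
```python
from h import *
st()
snap('scene','s1.png');snap('side','d1.png')
cmd([.5305,-.324,.116],94.6)
a=cv2.imread('pics/s1.png')[200:320,120:280]; b=cv2.imread('pics/d1.png')[230:390,190:340]
cv2.imwrite('pics/j1.png',np.hstack([cv2.resize(a,(400,300)),cv2.resize(b,(300,300))]))
```

```text
t 5.95 pos [ 0.5268 -0.2584  0.1176] yaw 94.7 z [ 0.002 -0.    -1.   ] F [-0.3  -0.19  0.24] op -0.0001 q [ 0.14  0.57  0.32  2.02 -0.31  0.6   0.75]
d [-66.5  -1.8   1.9] r [ 0.003 -0.     0.002]
```

View pics/j1.png

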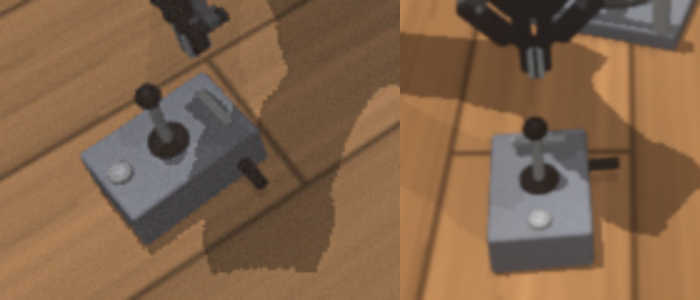

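drive_tool:
  commands:
    - {"dx":-15,"dy":-1,"dz":2,"rx":0,"ry":0,"rz":0,"gripper":0}
    - {"dx":-26,"dy":-2,"dz":2,"rx":0,"ry":0,"rz":0,"gripper":0}
    - {"dx":-36,"dy":-2,"dz":2,"rx":0,"ry":0,"rz":0,"gripper":0}
    - {"dx":-46,"dy":-2,"dz":2,"rx":0,"ry":0,"rz":0,"gripper":0}
    - {"dx":-54,"dy":-2,"dz":2,"rx":0,"ry":0,"rz":0,"gripper":0}
    - {"dx":-61,"dy":-2,"dz":2,"rx":0,"ry":0,"rz":0,"gripper":0}
    - {"dx":-66,"dy":-2,"dz":2,"rx":0,"ry":0,"rz":0,"gripper":0}
    - {"dx":-67,"dy":-2,"dz":2,"rx":0,"ry":0,"rz":0,"gripper":0}

```text
time: 7.05
tool_pos: [0.5304, -0.3248, 0.1159]
tool_rot: [0.001, 0.677, 0.736, 0.001]
wrist_force: [0.1, -0.4, -0.5]
opening: -0.0001
```

Run:
```python
from h import *
st()
snap('scene','s2.png');snap('side','d2.png')
a=cv2.imread('pics/s2.png')[200:320,120:280]; b=cv2.imread('pics/d2.png')[230:390,190:340]
cv2.imwrite('pics/j2.png',np.hstack([cv2.resize(a,(400,300)),cv2.resize(b,(300,300))]))
```

```text
t 7.05 pos [ 0.5304 -0.3248  0.1159] yaw 94.7 z [ 0.003  0.    -1.   ] F [ 0.08 -0.39 -0.54] op -0.0001 q [ 0.25  0.61  0.31  1.94 -0.3   0.64  0.84]
```

View pics/j2.png

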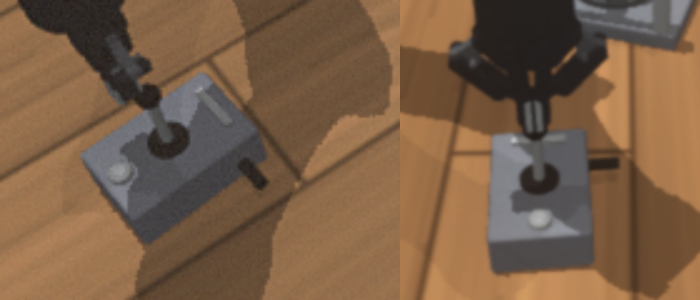

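Run:
```python
from h import *
for c in('scene','side'):
    print(c,'cam',ray(c,0,0)[0],'tip',proj(c,[.5304,-.3248,.105]),'ball',proj(c,[.5286,-.311,.12]))
a=cv2.imread('pics/s2.png')[215:275,150:230]; b=cv2.imread('pics/d2.png')[260:340,215:300]
cv2.imwrite('pics/j3.png',np.hstack([cv2.resize(a,(400,300),interpolation=2),cv2.resize(b,(320,300),interpolation=2)]))
```

```text
scene cam [ 1.13420484 -0.39471775  0.90054867] tip [175.40580556 246.44126677] ball [179.08452962 238.38831155]
side cam [ 0.60469891 -0.87432219  0.71776638] tip [258.80095705 310.88059356] ball [257.86470751 298.73060121]
```

View pics/j3.png

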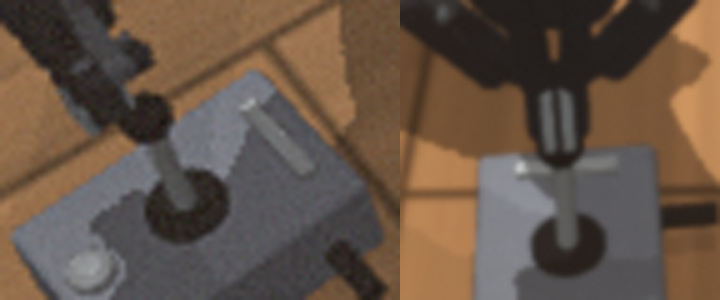

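Run:
```python
from h import *
for y in(-.314,-.325,-.336):
  for c,u,v in(('scene',170,241),('side',257,301)):
    o,d=ray(c,u,v); print(y,c,o+d*(y-o[1])/d[1])
a=cv2.imread('pics/s1.png')[190:250,170:230]; b=cv2.imread('pics/d1.png')[230:290,220:300]
cv2.imwrite('pics/j4.png',np.hstack([cv2.resize(a,(400,400),interpolation=2),cv2.resize(b,(400,400),interpolation=2)]))
for c in('scene','side'):print(c,proj(c,[.5268,-.2584,.1066]))
```

```text
-0.314 scene [ 0.38697238 -0.314      -0.05299453]
-0.314 side [ 0.5272183 -0.314      0.1176662]
-0.325 scene [ 0.48880323 -0.325       0.07695179]
-0.325 side [ 0.52873937 -0.325       0.1294471 ]
-0.336 scene [ 0.59063407 -0.336       0.20689811]
-0.336 side [ 0.53026043 -0.336       0.141228  ]
scene [202.51409625 228.38878913]
side [259.47330297 282.41317589]
```

View pics/j4.png

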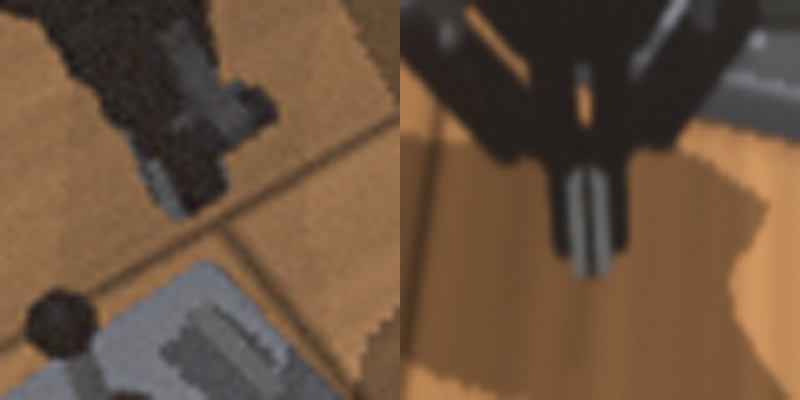

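Run:
```python
from h import *
for off in (-11,0,5,11,16,22):
    z=.1176+off/1000
    print(off,[np.round(proj(c,[.5268,-.2584,z]),1) for c in('scene','side')],[np.round(proj(c,[.5304,-.3248,z-.0017]),1) for c in('scene','side')])
```

```text
-11 [array([202.5, 228.4]), array([259.5, 282.4])] [array([175.4, 246.5]), array([258.8, 310.9])]
0 [array([201.4, 225.4]), array([259.1, 278. ])] [array([174. , 243.6]), array([258.4, 306.5])]
5 [array([200.8, 224. ]), array([259., 276.])] [array([173.3, 242.2]), array([258.3, 304.4])]
11 [array([200.2, 222.4]), array([258.8, 273.6])] [array([172.5, 240.6]), array([258.1, 302. ])]
16 [array([199.6, 221. ]), array([258.7, 271.6])] [array([171.8, 239.3]), array([257.9, 299.9])]
22 [array([199. , 219.3]), array([258.5, 269.1])] [array([171. , 237.6]), array([257.7, 297.4])]
```

Run:
```python
from h import *
st()
snap('wrist','w2.png')
s=ctrl.observe(); q=s['tool_rot']; R=Ro.from_quat([q[1],q[2],q[3],q[0]])
for o in(-40,-20,-8,0,11): print(o,[np.round(proj('wrist',s['tool_pos']+R.apply([x,0,o/1000])),1) for x in(-.011,0,.011)])
print(proj('wrist',[.5286,-.311,.12]))
im=cv2.imread('pics/w2.png')[150:400,200:450]; cv2.imwrite('pics/w2z.png',cv2.resize(im,(600,600),interpolation=2))
```

```text
t 7.15 pos [ 0.5304 -0.3244  0.1159] yaw 94.7 z [ 0.003  0.    -1.   ] F [ 0.85  0.4  -0.76] op 0.0004 q [ 0.25  0.61  0.31  1.94 -0.3   0.64  0.84]
-40 [array([321.5, 293.2]), array([321.5, 271.3]), array([321.5, 248.4])]
-20 [array([321.8, 271. ]), array([321.7, 251.4]), array([321.7, 231. ])]
-8 [array([321.9, 260.1]), array([321.8, 241.6]), array([321.8, 222.4])]
0 [array([321.9, 253.6]), array([321.9, 235.8]), array([321.9, 217.4])]
11 [array([322. , 245.6]), array([322. , 228.6]), array([322. , 211.1])]
[320.56067606 215.795752  ]
```

View pics/w2z.png

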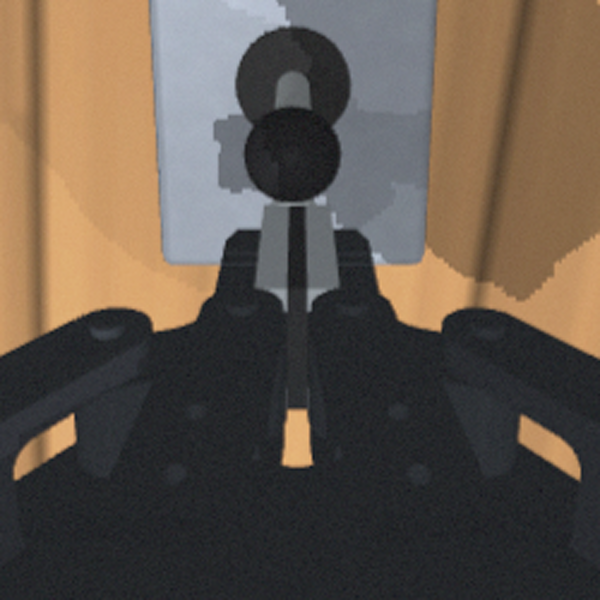

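Run:
```python
from h import *
# console width check in w2 (current pose)
im=cv2.imread('pics/w2.png'); 
for y in(-.26,-.30,-.33): print(y,[np.round(proj('wrist',[.5286+dx,y,.05]),1) for dx in(-.045,.045)])
print(ctrl.camera_model('wrist')['world_to_cam'], ray('wrist',0,0)[0])
row=im[170].astype(int).sum(1); print([ (i,row[i]) for i in range(255,390,3)])
```

```text
-0.26 [array([263.5, 110.2]), array([389.7, 121. ])]
-0.3 [array([261.8, 166. ]), array([382.2, 175.8])]
-0.33 [array([260.6, 204.5]), array([377. , 213.7])]
[[ 0.99653805  0.08308474  0.00297474 -0.50278054]
 [-0.07914085  0.95897999 -0.27220231  0.36266118]
 [-0.02546858  0.27102454  0.96223545 -0.1870137 ]
 [ 0.          0.          0.          1.        ]] [ 0.52497828 -0.25532613  0.28016406]
[(255, np.int64(459)), (258, np.int64(459)), (261, np.int64(460)), (264, np.int64(455)), (267, np.int64(555)), (270, np.int64(547)), (273, np.int64(542)), (276, np.int64(544)), (279, np.int64(542)), (282, np.int64(544)), (285, np.int64(543)), (288, np.int64(553)), (291, np.int64(545)), (294, np.int64(545)), (297, np.int64(548)), (300, np.int64(540)), (303, np.int64(256)), (306, np.int64(154)), (309, np.int64(163)), (312, np.int64(155)), (315, np.int64(157)), (318, np.int64(161)), (321, np.int64(157)), (324, np.int64(172)), (327, np.int64(112)), (330, np.int64(136)), (333, np.int64(123)), (336, np.int64(112)), (339, np.int64(118)), (342, np.int64(389)), (345, np.int64(383)), (348, np.int64(388)), (351, np.int64(391)), (354, np.int64(388)), (357, np.int64(391)), (360, np.int64(378)), (363, np.int64(392)), (366, np.int64(381)), (369, np.int64(395)), (372, np.int64(388)), (375, np.int64(392)), (378, np.int64(363)), (381, np.int64(342)), (384, np.int64(379)), (387, np.int64(361))]
```

drive_tool:
  commands:
    - {"dx":0,"dy":0,"dz":-20,"rx":0,"ry":0,"rz":0,"gripper":0}
    - {"dx":5,"dy":0,"dz":-40,"rx":0,"ry":0,"rz":0,"gripper":0}
    - {"dx":35,"dy":0,"dz":-40,"rx":0,"ry":0,"rz":0,"gripper":0}
    - {"dx":66,"dy":2,"dz":-40,"rx":0,"ry":0,"rz":0,"gripper":0}
    - {"dx":68,"dy":2,"dz":-20,"rx":0,"ry":0,"rz":0,"gripper":0}
    - {"dx":68,"dy":2,"dz":12,"rx":0,"ry":0,"rz":0,"gripper":0}
    - {"dx":68,"dy":2,"dz":27,"rx":0,"ry":0,"rz":0,"gripper":0}
    - {"dx":68,"dy":2,"dz":27,"rx":0,"ry":0,"rz":0,"gripper":0}

```text
time: 8.2
tool_pos: [0.5265, -0.256, 0.0885]
tool_rot: [0.0, 0.677, 0.736, 0.001]
wrist_force: [0.0, -0.1, -0.1]
opening: 0.0002
```

Run:
```python
from h import *
st()
snap('scene','s5.png');snap('side','d5.png')
a=cv2.imread('pics/s5.png')[200:290,140:260]; b=cv2.imread('pics/d5.png')[250:350,210:310]
cv2.imwrite('pics/j5.png',np.hstack([cv2.resize(a,(400,300),interpolation=2),cv2.resize(b,(300,300),interpolation=2)]))
```

```text
t 8.2 pos [ 0.5265 -0.256   0.0885] yaw 94.7 z [ 0.001  0.001 -1.   ] F [ 0.   -0.14 -0.06] op 0.0002 q [ 0.16  0.61  0.29  2.04 -0.33  0.54  0.77]
```

View pics/j5.png

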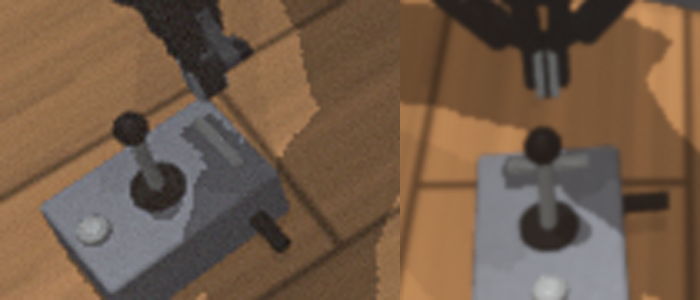

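Run:
```python
from h import *
for z in(.08,.09,.095,.1,.105,.11,.115,.12): print(z,[np.round(proj(c,[.5265,-.256,z]),1) for c in('scene','side')])
def tri(s,d):
    A=[];b=[]
    for c,(u,v) in (('scene',s),('side',d)):
        o,r=ray(c,u,v); r/=np.linalg.norm(r); P=np.eye(3)-np.outer(r,r); A.append(P); b.append(P@o)
    return np.linalg.lstsq(np.vstack(A),np.hstack(b),rcond=None)[0]
print(tri((201.5,229),(258.3,282.3)),tri((197.7,222),(258.3,271)))
snap('wrist','w5.png')
```

```text
0.08 [array([206.1, 234.7]), array([260.2, 291.8])]
0.09 [array([205.1, 232.1]), array([259.9, 288. ])]
0.095 [array([204.6, 230.8]), array([259.7, 286. ])]
0.1 [array([204.1, 229.5]), array([259.6, 284.1])]
0.105 [array([203.6, 228.1]), array([259.5, 282.1])]
0.11 [array([203.1, 226.8]), array([259.3, 280.1])]
0.115 [array([202.6, 225.5]), array([259.2, 278.1])]
0.12 [array([202. , 224.1]), array([259. , 276.1])]
[ 0.52572985 -0.2601474   0.10715734] [ 0.52768441 -0.26254193  0.13726135]
```

View pics/w5.png

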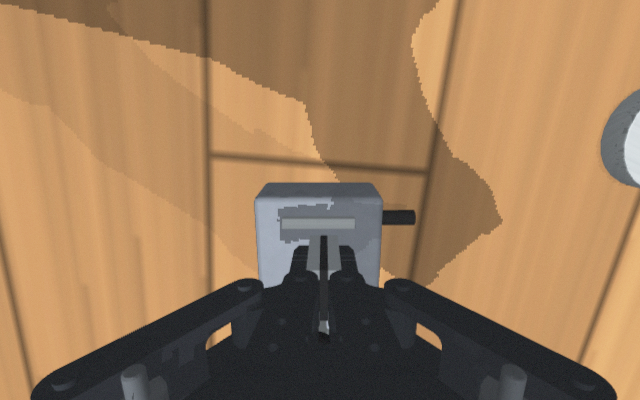

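drive_tool:
  commands:
    - {"dx":-15,"dy":-1,"dz":2,"rx":0,"ry":0,"rz":0,"gripper":0}
    - {"dx":-26,"dy":-2,"dz":2,"rx":0,"ry":0,"rz":0,"gripper":0}
    - {"dx":-34,"dy":-2,"dz":2,"rx":0,"ry":0,"rz":0,"gripper":0}
    - {"dx":-41,"dy":-2,"dz":2,"rx":0,"ry":0,"rz":0,"gripper":0}
    - {"dx":-48,"dy":-2,"dz":2,"rx":0,"ry":0,"rz":0,"gripper":0}
    - {"dx":-48,"dy":-2,"dz":2,"rx":0,"ry":0,"rz":0,"gripper":0}

```text
time: 9.1
tool_pos: [0.5292, -0.305, 0.0877]
tool_rot: [0.001, 0.677, 0.736, 0.001]
wrist_force: [-0.1, 1.2, 0.7]
opening: 0.0001
```

Run:
```python
from h import *
st()
snap('scene','s6.png');snap('side','d6.png')
a=cv2.imread('pics/s6.png')[200:290,140:260]; b=cv2.imread('pics/d6.png')[250:350,210:310]
cv2.imwrite('pics/j6.png',np.hstack([cv2.resize(a,(400,300),interpolation=2),cv2.resize(b,(300,300),interpolation=2)]))
```

```text
t 9.1 pos [ 0.5292 -0.305   0.0877] yaw 94.7 z [ 0.004  0.    -1.   ] F [-0.09  1.25  0.74] op 0.0001 q [ 0.24  0.63  0.28  1.98 -0.32  0.57  0.83]
```

View pics/j6.png

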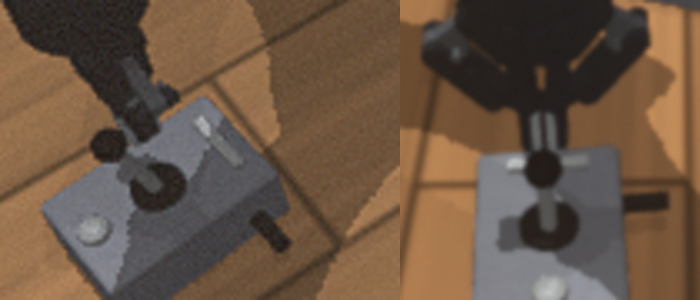

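drive_tool:
  commands:
    - {"dx":-7,"dy":0,"dz":0,"rx":0,"ry":0,"rz":0,"gripper":0}
    - {"dx":-14,"dy":0,"dz":0,"rx":0,"ry":0,"rz":0,"gripper":0}
    - {"dx":-19,"dy":0,"dz":0,"rx":0,"ry":0,"rz":0,"gripper":0}
    - {"dx":-22,"dy":0,"dz":0,"rx":0,"ry":0,"rz":0,"gripper":0}
    - {"dx":-22,"dy":0,"dz":0,"rx":0,"ry":0,"rz":0,"gripper":0}

```text
time: 9.82
tool_pos: [0.531, -0.3265, 0.0878]
tool_rot: [0.001, 0.677, 0.736, 0.001]
wrist_force: [0.6, 4.6, -0.1]
opening: 0.0001
```

Run:
```python
from h import *
st()
snap('scene','s7.png');snap('side','d7.png')
for t in(.3,.4,.5,.6): print(t,[np.round(proj(c,[.5286+.006*t,-.311-.07*np.sin(t),.05+.07*np.cos(t)]),1) for c in('scene','side')])
a=cv2.imread('pics/s7.png')[200:290,140:260]; b=cv2.imread('pics/d7.png')[250:350,210:310]
cv2.imwrite('pics/j7.png',np.hstack([cv2.resize(a,(400,300),interpolation=2),cv2.resize(b,(300,300),interpolation=2)]))
```

```text
t 9.82 pos [ 0.531  -0.3265  0.0878] yaw 94.7 z [ 0.004  0.    -1.   ] F [ 0.62  4.61 -0.15] op 0.0001 q [ 0.28  0.64  0.28  1.95 -0.31  0.58  0.85]
0.3 [array([170.8, 245.1]), array([258.1, 309.2])]
0.4 [array([168.4, 247.6]), array([258.3, 313.2])]
0.5 [array([166.1, 250.3]), array([258.4, 317.3])]
0.6 [array([164.1, 253. ]), array([258.6, 321.6])]
```

View pics/j7.png

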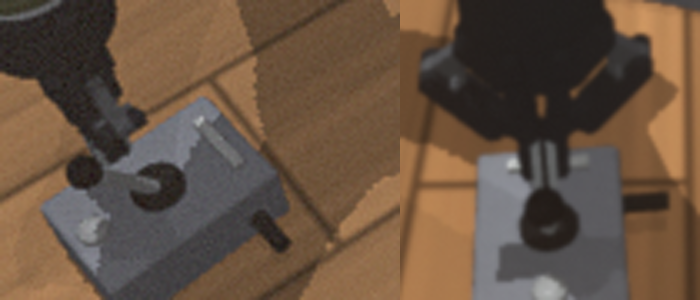

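drive_tool:
  commands:
    - {"dx":0,"dy":0,"dz":0,"rx":0,"ry":0,"rz":0,"gripper":0}
    - {"dx":0,"dy":0,"dz":0,"rx":0,"ry":0,"rz":0,"gripper":0}
    - {"dx":0,"dy":0,"dz":0,"rx":0,"ry":0,"rz":0,"gripper":0}
    - {"dx":0,"dy":0,"dz":0,"rx":0,"ry":0,"rz":0,"gripper":0}
    - {"dx":0,"dy":0,"dz":0,"rx":0,"ry":0,"rz":0,"gripper":0}
    - {"dx":0,"dy":0,"dz":0,"rx":0,"ry":0,"rz":0,"gripper":0}
    - {"dx":0,"dy":0,"dz":0,"rx":0,"ry":0,"rz":0,"gripper":0}
    - {"dx":0,"dy":0,"dz":0,"rx":0,"ry":0,"rz":0,"gripper":0}
    - {"dx":0,"dy":0,"dz":0,"rx":0,"ry":0,"rz":0,"gripper":0}

```text
time: 11.05
tool_pos: [0.531, -0.3263, 0.0878]
tool_rot: [0.001, 0.677, 0.736, 0.001]
wrist_force: [0.6, 4.1, -1.6]
opening: 0.0001
```

drive_tool:
  commands:
    - {"dx":5,"dy":0,"dz":0,"rx":0,"ry":0,"rz":0,"gripper":0}
    - {"dx":11,"dy":0,"dz":0,"rx":0,"ry":0,"rz":0,"gripper":0}
    - {"dx":17,"dy":0,"dz":0,"rx":0,"ry":0,"rz":0,"gripper":0}
    - {"dx":23,"dy":0,"dz":0,"rx":0,"ry":0,"rz":0,"gripper":0}
    - {"dx":28,"dy":0,"dz":0,"rx":0,"ry":0,"rz":0,"gripper":0}
    - {"dx":33,"dy":0,"dz":0,"rx":0,"ry":0,"rz":0,"gripper":0}
    - {"dx":38,"dy":0,"dz":0,"rx":0,"ry":0,"rz":0,"gripper":0}
    - {"dx":43,"dy":0,"dz":0,"rx":0,"ry":0,"rz":0,"gripper":0}
    - {"dx":55,"dy":0,"dz":0,"rx":0,"ry":0,"rz":0,"gripper":0}
    - {"dx":70,"dy":0,"dz":0,"rx":0,"ry":0,"rz":0,"gripper":0}

```text
time: 12.3
tool_pos: [0.525, -0.2557, 0.0878]
tool_rot: [0.001, 0.677, 0.736, 0.001]
wrist_force: [0.4, -0.2, -0.1]
opening: -0.0
```

Run:
```python
from h import *
st()
snap('scene','s8.png');snap('side','d8.png')
a=cv2.imread('pics/s8.png')[200:290,140:260]; b=cv2.imread('pics/d8.png')[250:350,210:310]
cv2.imwrite('pics/j8.png',np.hstack([cv2.resize(a,(400,300),interpolation=2),cv2.resize(b,(300,300),interpolation=2)]))
post=np.array([.646,-.060])
for th in(0,.3,.75):
    a=np.radians(163.9)+th; t=np.array([-np.sin(a),np.cos(a)]); k=post+.155*np.array([np.cos(a),np.sin(a)]); print(th,'knob',k,'finger',k-t*.019)
cmd([.51,.02,.25],94.6)
```

```text
t 12.3 pos [ 0.525  -0.2557  0.0878] yaw 94.7 z [ 0.004  0.    -1.   ] F [ 0.4  -0.17 -0.14] op -0.0 q [ 0.16  0.61  0.29  2.04 -0.33  0.53  0.77]
0 knob [ 0.49707923 -0.01701623] finger [0.50234821 0.00123858]
0.3 knob [ 0.49102798 -0.06294513] finger [ 0.49066697 -0.04394856]
0.75 knob [ 0.50773693 -0.13005942] finger [ 0.499149   -0.11311104]
d [ 274.5    8.7 -161.8] r [ 0.003 -0.002  0.005]
```

View pics/j8.png

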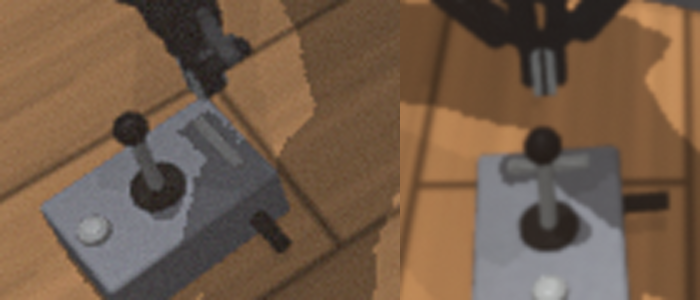

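drive_tool:
  commands:
    - {"dx":0,"dy":0,"dz":-60,"rx":0,"ry":0,"rz":0,"gripper":0}
    - {"dx":20,"dy":0,"dz":-115,"rx":0,"ry":0,"rz":0,"gripper":0}
    - {"dx":270,"dy":10,"dz":-160,"rx":0,"ry":0,"rz":0,"gripper":0}
    - {"dx":270,"dy":10,"dz":-160,"rx":0,"ry":0,"rz":0,"gripper":0}
    - {"dx":270,"dy":10,"dz":-160,"rx":0,"ry":0,"rz":0,"gripper":0}
    - {"dx":270,"dy":10,"dz":-160,"rx":0,"ry":0,"rz":0,"gripper":0}
    - {"dx":270,"dy":10,"dz":-160,"rx":0,"ry":0,"rz":0,"gripper":0}
    - {"dx":270,"dy":10,"dz":-160,"rx":0,"ry":0,"rz":0,"gripper":0}

```text
time: 13.4
tool_pos: [0.5116, 0.0157, 0.2482]
tool_rot: [0.001, 0.676, 0.737, 0.002]
wrist_force: [0.1, -0.9, 0.5]
opening: 0.0004
```

Run:
```python
from h import *
st()
snap('wrist','w9.png')
for n in('keeper_knob','pot_grip'):
    for r in ctrl.find_in(n,'wrist')[:2]: print(n,r)
print('knobtop',proj('wrist',[.4995,-.017,.158]),'grip ends',proj('wrist',[.564,.0515,.165]),proj('wrist',[.6205,.0295,.165]))
cmd([.506,.017,.117],94.6)
```

```text
t 13.4 pos [0.5116 0.0157 0.2482] yaw 94.9 z [ 0.003  0.002 -1.   ] F [ 0.13 -0.87  0.52] op 0.0004 q [-0.45  0.31  0.41  2.06 -0.17  0.81  0.14]
keeper_knob {'box': [382.1, 238.0, 166.9, 87.4], 'p': 0.88}
pot_grip {'box': [410.4, 163.3, 116.2, 107.2], 'p': 0.79}
knobtop [305.27384759 227.27213071] grip ends [392.06258337 155.85912453] [457.00802235 188.44619137]
d [  3.4  -5.6 131. ] r [ 0.003 -0.001  0.002]
```

View pics/w9.png

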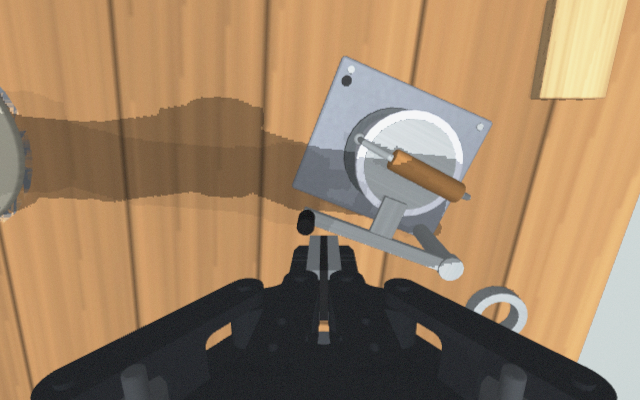

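drive_tool:
  commands:
    - {"dx":4,"dy":-5,"dz":55,"rx":0,"ry":0,"rz":0,"gripper":0}
    - {"dx":4,"dy":-5,"dz":100,"rx":0,"ry":0,"rz":0,"gripper":0}
    - {"dx":4,"dy":-5,"dz":125,"rx":0,"ry":0,"rz":0,"gripper":0}
    - {"dx":4,"dy":-5,"dz":131,"rx":0,"ry":0,"rz":0,"gripper":0}
    - {"dx":4,"dy":-5,"dz":131,"rx":0,"ry":0,"rz":0,"gripper":0}

```text
time: 14.18
tool_pos: [0.5068, 0.0167, 0.1172]
tool_rot: [0.001, 0.678, 0.735, 0.001]
wrist_force: [-0.7, 1.0, -0.3]
opening: 0.0
```

Run:
```python
from h import *
st()
snap('scene','s10.png');snap('side','d10.png')
a=cv2.imread('pics/s10.png')[140:230,270:390]; b=cv2.imread('pics/d10.png')[150:250,220:340]
cv2.imwrite('pics/j10.png',np.hstack([cv2.resize(a,(400,300),interpolation=2),cv2.resize(b,(360,300),interpolation=2)]))
for th in(0,.15,.3,.45,.6,.72):
    a=np.radians(163.9)+th; t=np.array([-np.sin(a),np.cos(a)]); k=np.array([.647,-.060])+.155*np.array([np.cos(a),np.sin(a)]); f=k-t*.018;print(th,f); cmd([f[0],f[1],.117],94.7)
```

```text
t 14.18 pos [0.5068 0.0167 0.1172] yaw 94.6 z [ 0.003  0.001 -1.   ] F [-0.7   0.98 -0.31] op 0.0 q [-0.36  0.49  0.3   2.19 -0.31  0.49  0.26]
0 [5.03070895e-01 2.77796037e-04]
d [-16.5  -5.6   0.9] r [ 0.004 -0.001 -0.   ]
0.15 [ 0.49567926 -0.02190756]
d [-38.  -14.7   0.8] r [ 0.004 -0.001 -0.   ]
0.3 [ 0.49168597 -0.04494838]
d [-60.7 -20.6   0.8] r [ 0.004 -0.001 -0.   ]
0.45 [ 0.49118069 -0.06832723]
d [-83.9 -23.    0.8] r [ 0.004 -0.001 -0.   ]
0.6 [ 0.49417478 -0.09151907]
d [-107.3  -21.9    0.7] r [ 0.004 -0.001 -0.   ]
0.72 [ 0.49904702 -0.10958745]
d [-125.7  -18.5    0.7] r [ 0.004 -0.001 -0.   ]
```

View pics/j10.png

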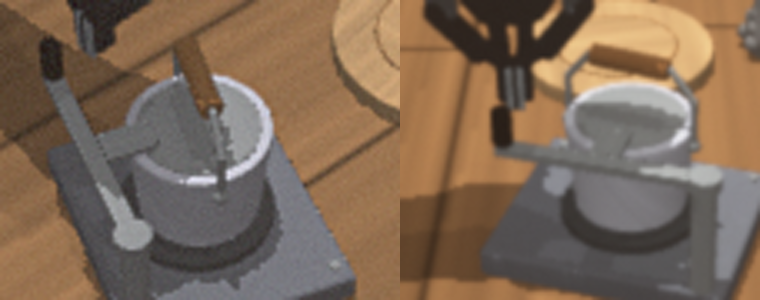

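Run:
```python
from h import *
def tri(s,d):
    A=[];b=[]
    for c,(u,v) in (('scene',s),('side',d)):
        o,r=ray(c,u,v); r/=np.linalg.norm(r); P=np.eye(3)-np.outer(r,r); A.append(P); b.append(P@o)
    return np.linalg.lstsq(np.vstack(A),np.hstack(b),rcond=None)[0]
print(tri((298.5,155),(258.3,185.7)))
for z in(.12,.13,.14,.15): print(z,[np.round(proj(c,[.5068,.0167,z]),1) for c in('scene','side')])
```

```text
[0.50658122 0.01561363 0.13838738]
0.12 [array([299.3, 159.8]), array([259.2, 192.5])]
0.13 [array([299.1, 156.9]), array([258.9, 188.9])]
0.14 [array([298.8, 153.9]), array([258.7, 185.2])]
0.15 [array([298.6, 150.9]), array([258.4, 181.5])]
```

drive_tool:
  commands:
    - {"dx":-8,"dy":-3,"dz":4,"rx":0,"ry":0,"rz":0,"gripper":0}
    - {"dx":-17,"dy":-6,"dz":4,"rx":0,"ry":0,"rz":0,"gripper":0}
    - {"dx":-28,"dy":-11,"dz":4,"rx":0,"ry":0,"rz":0,"gripper":0}
    - {"dx":-38,"dy":-15,"dz":4,"rx":0,"ry":0,"rz":0,"gripper":0}
    - {"dx":-50,"dy":-18,"dz":4,"rx":0,"ry":0,"rz":0,"gripper":0}
    - {"dx":-61,"dy":-21,"dz":4,"rx":0,"ry":0,"rz":0,"gripper":0}
    - {"dx":-72,"dy":-22,"dz":4,"rx":0,"ry":0,"rz":0,"gripper":0}
    - {"dx":-84,"dy":-23,"dz":4,"rx":0,"ry":0,"rz":0,"gripper":0}
    - {"dx":-96,"dy":-22,"dz":4,"rx":0,"ry":0,"rz":0,"gripper":0}
    - {"dx":-107,"dy":-22,"dz":4,"rx":0,"ry":0,"rz":0,"gripper":0}

```text
time: 15.52
tool_pos: [0.4944, -0.0921, 0.1137]
tool_rot: [0.001, 0.678, 0.735, 0.002]
wrist_force: [0.7, 1.4, -0.4]
opening: -0.0
```

Run:
```python
from h import *
st()
snap('scene','s11.png');snap('side','d11.png')
a=cv2.imread('pics/s11.png')[140:230,250:370]; b=cv2.imread('pics/d11.png')[150:250,220:340]
cv2.imwrite('pics/j11.png',np.hstack([cv2.resize(a,(400,300),interpolation=2),cv2.resize(b,(360,300),interpolation=2)]))
for th in(.6,.72,.75):
    a=np.radians(163.9)+th; t=np.array([-np.sin(a),np.cos(a)]); k=np.array([.647,-.060])+.155*np.array([np.cos(a),np.sin(a)]); f=k-t*.018;print(th,f,[np.round(proj(c,[*k,.158]),1) for c in('scene','side')]); cmd([f[0],f[1],.113],94.7)
```

```text
t 15.53 pos [ 0.4944 -0.0921  0.1137] yaw 94.7 z [ 0.005  0.001 -1.   ] F [ 0.69  1.39 -0.4 ] op -0.0 q [-0.12  0.49  0.27  2.21 -0.29  0.47  0.46]
0.6 [ 0.49417478 -0.09151907] [array([251.1, 172.2]), array([250.2, 211.4])]
d [1.2 0.1 0.7] r [ 0.005 -0.001 -0.002]
0.72 [ 0.49904702 -0.10958745] [array([246.2, 177.7]), array([252.8, 216.5])]
d [-17.2   3.5   0.7] r [ 0.005 -0.001 -0.002]
0.75 [ 0.50060099 -0.11400306] [array([245.1, 179.2]), array([253.7, 217.7])]
d [-21.7   4.7   0.7] r [ 0.005 -0.001 -0.002]
```

View pics/j11.png

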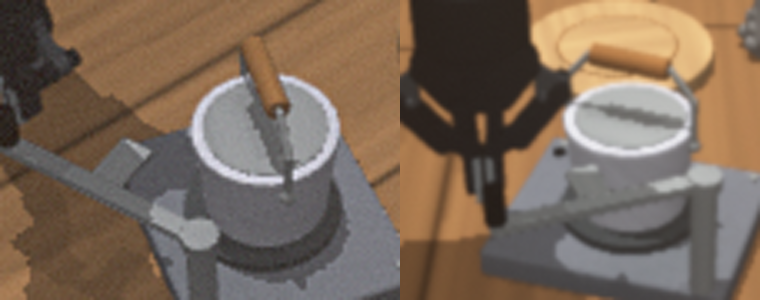

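drive_tool:
  commands:
    - {"dx":-8,"dy":1,"dz":0,"rx":0,"ry":0,"rz":0,"gripper":0}
    - {"dx":-14,"dy":2,"dz":0,"rx":0,"ry":0,"rz":0,"gripper":0}
    - {"dx":-18,"dy":4,"dz":0,"rx":0,"ry":0,"rz":0,"gripper":0}
    - {"dx":-20,"dy":4,"dz":0,"rx":0,"ry":0,"rz":0,"gripper":0}
    - {"dx":-20,"dy":4,"dz":0,"rx":0,"ry":0,"rz":0,"gripper":0}

```text
time: 16.25
tool_pos: [0.4981, -0.109, 0.1135]
tool_rot: [-0.002, 0.677, 0.736, 0.002]
wrist_force: [-4.2, 12.5, 5.7]
opening: 0.0002
```

Run:
```python
from h import *
st()
cmd([.592,.039,.27],157.9)
```

```text
t 16.25 pos [ 0.4981 -0.109   0.1135] yaw 94.7 z [ 0.     0.005 -1.   ] F [-4.24 12.51  5.68] op 0.0002 q [-0.08  0.5   0.26  2.19 -0.28  0.49  0.49]
d [ 140.6  105.9 -155.7] r [ 0.004 -0.004 -1.102]
```

drive_tool:
  commands:
    - {"dx":12,"dy":-2,"dz":0,"rx":0,"ry":0,"rz":0,"gripper":0}
    - {"dx":15,"dy":0,"dz":-60,"rx":0,"ry":0,"rz":0,"gripper":0}
    - {"dx":20,"dy":0,"dz":-120,"rx":0,"ry":0,"rz":0,"gripper":0}
    - {"dx":60,"dy":40,"dz":-155,"rx":0,"ry":0,"rz":-0.3,"gripper":0.6}
    - {"dx":140,"dy":106,"dz":-155,"rx":0,"ry":0,"rz":-1.1,"gripper":1}
    - {"dx":140,"dy":106,"dz":-155,"rx":0,"ry":0,"rz":-1.1,"gripper":1}
    - {"dx":140,"dy":106,"dz":-155,"rx":0,"ry":0,"rz":-1.1,"gripper":1}
    - {"dx":140,"dy":106,"dz":-155,"rx":0,"ry":0,"rz":-1.1,"gripper":1}
    - {"dx":140,"dy":106,"dz":-155,"rx":0,"ry":0,"rz":-1.1,"gripper":1}
    - {"dx":140,"dy":106,"dz":-155,"rx":0,"ry":0,"rz":-1.1,"gripper":1}

```text
time: 17.5
tool_pos: [0.592, 0.0384, 0.2692]
tool_rot: [-0.0, 0.194, 0.981, 0.003]
wrist_force: [-0.3, 0.2, 0.0]
opening: 0.0856
```

Run:
```python
from h import *
st()
for c in('scene','side','wrist'):snap(c,c+'12.png')
a=cv2.imread('pics/scene12.png')[60:240,220:420]; b=cv2.imread('pics/side12.png')[70:250,220:380]
cv2.imwrite('pics/j12.png',np.hstack([cv2.resize(a,(444,400),interpolation=2),cv2.resize(b,(356,400),interpolation=2)]))
print('grip ends',proj('wrist',[.564,.0515,.165]),proj('wrist',[.6205,.0295,.165]))
```

```text
t 17.5 pos [0.592  0.0384 0.2692] yaw 157.7 z [ 0.     0.005 -1.   ] F [-0.27  0.2   0.02] op 0.0856 q [-0.22  0.38  0.09  1.85 -0.05  0.92  1.07]
grip ends [323.8231475  153.99995547] [325.11977738 220.69906577]
```

View pics/j12.png

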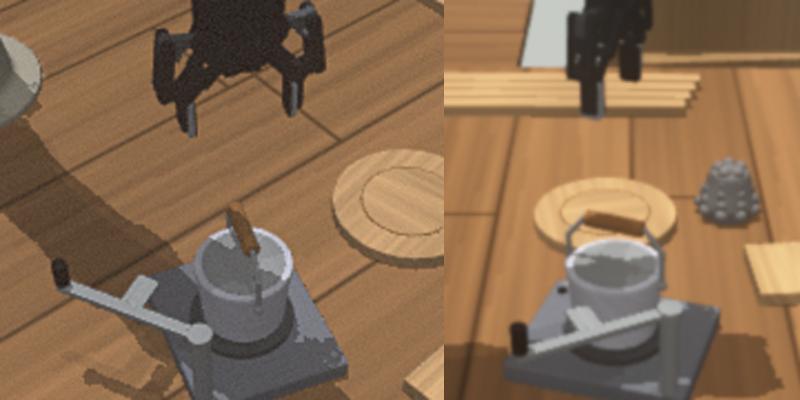

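View pics/wrist12.png

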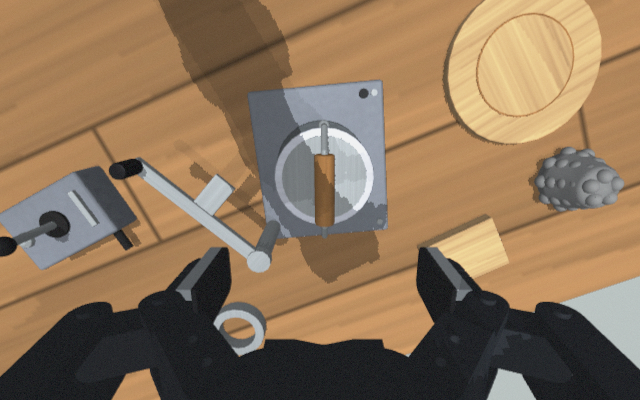

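```bash
cat >> h.py <<'E'
def tri(s,d):
    A=[];b=[]
    for c,(u,v) in (('scene',s),('side',d)):
        o,r=ray(c,u,v); r/=np.linalg.norm(r); P=np.eye(3)-np.outer(r,r); A.append(P); b.append(P@o)
    return np.linalg.lstsq(np.vstack(A),np.hstack(b),rcond=None)[0]
E
python3 - <<'E'
from h import *
print(tri((305.5,120.7),(288.7,122.6)))
for z in (.25,.27,.29): print(z,[np.round(proj(c,[.576,-.001,z]),1) for c in('scene','side')],np.round(proj('scene',[.608,.078,z]),1))
cmd([.5925,.040,.157],157.9)
E
```

```text
[ 0.579252   -0.0089077   0.30734627]
0.25 [array([308.9, 138.9]), array([288. , 146.1])] [348.  130.4]
0.27 [array([308.4, 131.7]), array([287.8, 137.6])] [348.2 123.2]
0.29 [array([308. , 124.3]), array([287.6, 129. ])] [348.5 115.8]
d [  0.    1.1 112.3] r [ 0.005 -0.002 -0.006]
```

drive_tool:
  commands:
    - {"dx":0,"dy":1,"dz":40,"rx":0,"ry":0,"rz":0,"gripper":1}
    - {"dx":0,"dy":1,"dz":80,"rx":0,"ry":0,"rz":0,"gripper":1}
    - {"dx":0,"dy":1,"dz":110,"rx":0,"ry":0,"rz":0,"gripper":1}
    - {"dx":0,"dy":1,"dz":132,"rx":0,"ry":0,"rz":0,"gripper":1}
    - {"dx":0,"dy":1,"dz":141,"rx":0,"ry":0,"rz":0,"gripper":1}
    - {"dx":0,"dy":1,"dz":141,"rx":0,"ry":0,"rz":0,"gripper":1}

```text
time: 18.4
tool_pos: [0.5925, 0.0401, 0.1281]
tool_rot: [-0.001, 0.195, 0.981, 0.002]
wrist_force: [-1.2, -0.3, -0.2]
opening: 0.0855
```

Run:
```python
from h import *
st()
for c in('scene','side','wrist'):snap(c,c+'13.png')
a=cv2.imread('pics/scene13.png')[110:240,260:400]; b=cv2.imread('pics/side13.png')[120:250,220:360]
cv2.imwrite('pics/j13.png',np.hstack([cv2.resize(a,(400,371),interpolation=2),cv2.resize(b,(400,371),interpolation=2)]))
```

```text
t 18.4 pos [0.5925 0.0401 0.1281] yaw 157.5 z [-0.     0.005 -1.   ] F [-1.21 -0.31 -0.18] op 0.0855 q [-0.21  0.54  0.07  1.98 -0.07  0.62  1.08]
```

View pics/j13.png

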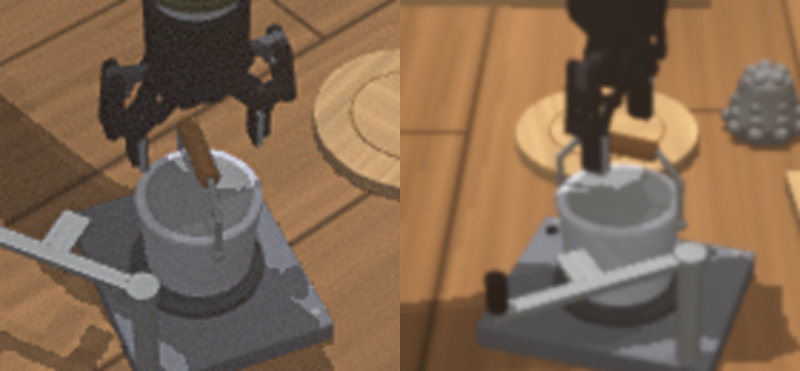

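View pics/wrist13.png

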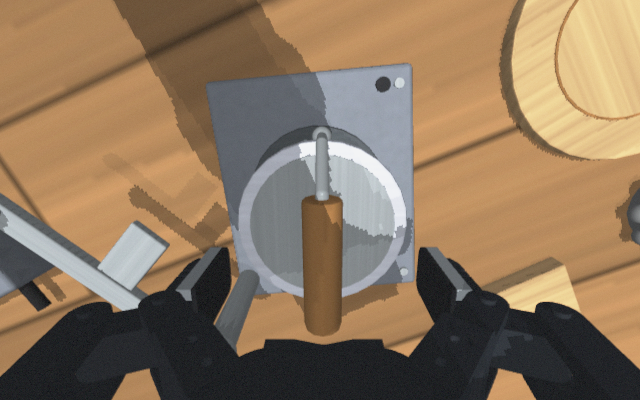

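Run:
```python
from h import *
print(tri((309,167.8),(288,179.5)))
```

```text
[ 0.57556879 -0.00473727  0.16700934]
```

drive_tool:
  commands:
    - {"dx":0,"dy":0,"dz":6,"rx":0,"ry":0,"rz":0,"gripper":1}
    - {"dx":0,"dy":0,"dz":11,"rx":0,"ry":0,"rz":0,"gripper":0.6}
    - {"dx":0,"dy":0,"dz":11,"rx":0,"ry":0,"rz":0,"gripper":0.4}
    - {"dx":0,"dy":0,"dz":11,"rx":0,"ry":0,"rz":0,"gripper":0.3}
  grip_force: 60

```text
time: 19.05
tool_pos: [0.5931, 0.0401, 0.1182]
tool_rot: [0.0, 0.195, 0.981, 0.003]
wrist_force: [-0.4, 0.7, -0.3]
opening: 0.0325
```

Run:
```python
from h import *
st()
for c in('scene','side','wrist'):snap(c,c+'14.png')
a=cv2.imread('pics/scene14.png')[110:240,260:400]; b=cv2.imread('pics/side14.png')[120:250,220:360]
cv2.imwrite('pics/j14.png',np.hstack([cv2.resize(a,(400,371),interpolation=2),cv2.resize(b,(400,371),interpolation=2)]))
```

```text
t 19.05 pos [0.5931 0.0401 0.1182] yaw 157.5 z [ 0.002  0.005 -1.   ] F [-0.36  0.67 -0.26] op 0.0325 q [-0.2   0.56  0.06  1.99 -0.07  0.59  1.09]
```

View pics/j14.png

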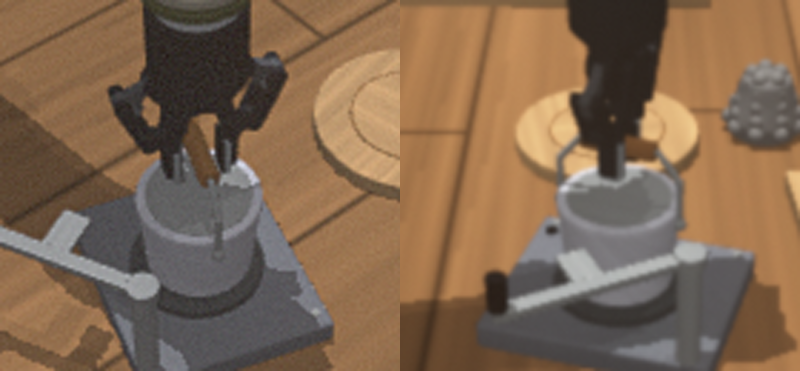

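View pics/wrist14.png

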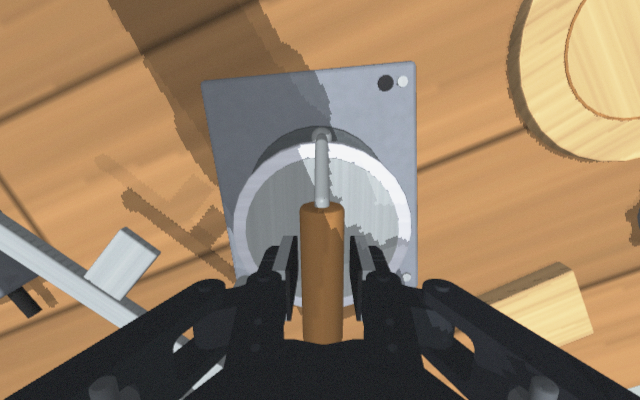

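drive_tool:
  commands:
    - {"dx":0,"dy":0,"dz":0,"rx":0,"ry":0,"rz":0,"gripper":0.18}
    - {"dx":0,"dy":0,"dz":0,"rx":0,"ry":0,"rz":0,"gripper":0.1}
    - {"dx":0,"dy":0,"dz":0,"rx":0,"ry":0,"rz":0,"gripper":0.1}
    - {"dx":0,"dy":0,"dz":0,"rx":0,"ry":0,"rz":0,"gripper":0.1}
    - {"dx":0,"dy":0,"dz":-3,"rx":0,"ry":0,"rz":0,"gripper":0.1}
    - {"dx":0,"dy":0,"dz":-8,"rx":0,"ry":0,"rz":0,"gripper":0.1}
    - {"dx":0,"dy":0,"dz":-14,"rx":0,"ry":0,"rz":0,"gripper":0.1}
  grip_force: 60

```text
time: 20.08
tool_pos: [0.5929, 0.0403, 0.1324]
tool_rot: [0.0, 0.195, 0.981, 0.003]
wrist_force: [0.3, 0.5, -5.9]
opening: 0.0166
```

Run:
```python
from h import *
st()
for c in('scene','side'):snap(c,c+'15.png')
a=cv2.imread('pics/scene15.png')[110:240,260:400]; b=cv2.imread('pics/side15.png')[120:250,220:360]
cv2.imwrite('pics/j15.png',np.hstack([cv2.resize(a,(400,371),interpolation=2),cv2.resize(b,(400,371),interpolation=2)]))
```

```text
t 20.07 pos [0.5929 0.0403 0.1324] yaw 157.6 z [ 0.001  0.005 -1.   ] F [ 0.32  0.51 -5.86] op 0.0166 q [-0.21  0.54  0.07  1.98 -0.07  0.62  1.08]
```

View pics/j15.png

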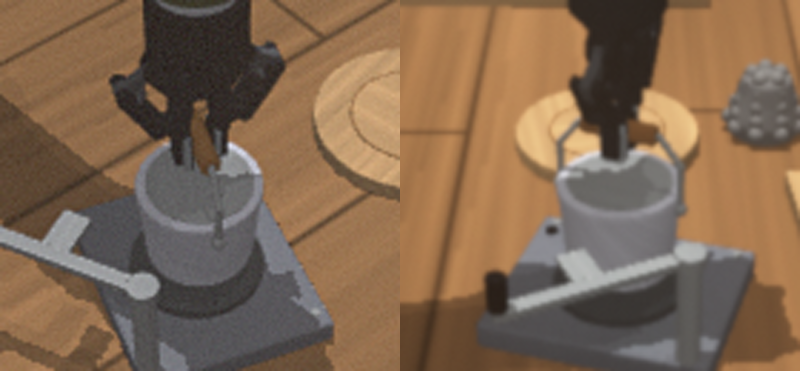

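Run:
```python
from h import *
cmd([.593,.040,.182],157.6);cmd([.580,.310,.182],157.6)
```

```text
d [  0.4  -0.1 -49. ] r [ 0.006  0.001 -0.001]
d [115.5 244.5 -47.6] r [ 0.006  0.001 -0.001]
```

drive_tool:
  commands:
    - {"dx":0,"dy":0,"dz":-10,"rx":0,"ry":0,"rz":0,"gripper":0.1}
    - {"dx":0,"dy":0,"dz":-25,"rx":0,"ry":0,"rz":0,"gripper":0.1}
    - {"dx":0,"dy":0,"dz":-40,"rx":0,"ry":0,"rz":0,"gripper":0.1}
    - {"dx":5,"dy":10,"dz":-48,"rx":0,"ry":0,"rz":0,"gripper":0.1}
    - {"dx":14,"dy":30,"dz":-48,"rx":0,"ry":0,"rz":0,"gripper":0.1}
    - {"dx":28,"dy":60,"dz":-48,"rx":0,"ry":0,"rz":0,"gripper":0.1}
    - {"dx":45,"dy":95,"dz":-48,"rx":0,"ry":0,"rz":0,"gripper":0.1}
    - {"dx":62,"dy":130,"dz":-48,"rx":0,"ry":0,"rz":0,"gripper":0.1}
    - {"dx":78,"dy":165,"dz":-48,"rx":0,"ry":0,"rz":0,"gripper":0.1}
    - {"dx":92,"dy":195,"dz":-48,"rx":0,"ry":0,"rz":0,"gripper":0.1}

```text
time: 21.42
tool_pos: [0.5814, 0.2592, 0.1814]
tool_rot: [0.0, 0.193, 0.981, 0.003]
wrist_force: [0.3, 0.2, -5.1]
opening: 0.0162
```

Run:
```python
from h import *
st();cmd([.580,.310,.182],157.6);cmd([.580,.310,.112],157.6)
```

```text
t 21.43 pos [0.5814 0.2592 0.1814] yaw 157.7 z [ 0.002  0.006 -1.   ] F [ 0.27  0.18 -5.08] op 0.0162 q [-0.56  0.52  0.08  1.84 -0.06  0.77  0.74]
d [20.6 46.5 -0.3] r [ 0.006 -0.001  0.002]
d [20.5 46.  69.7] r [ 0.006 -0.001  0.002]
```

drive_tool:
  commands:
    - {"dx":10,"dy":22,"dz":0,"rx":0,"ry":0,"rz":0,"gripper":0.1}
    - {"dx":17,"dy":38,"dz":0,"rx":0,"ry":0,"rz":0,"gripper":0.1}
    - {"dx":20,"dy":46,"dz":5,"rx":0,"ry":0,"rz":0,"gripper":0.1}
    - {"dx":20,"dy":46,"dz":20,"rx":0.006,"ry":0,"rz":0,"gripper":0.1}
    - {"dx":20,"dy":46,"dz":36,"rx":0.006,"ry":0,"rz":0,"gripper":0.1}
    - {"dx":20,"dy":46,"dz":50,"rx":0.006,"ry":0,"rz":0,"gripper":0.1}
    - {"dx":20,"dy":46,"dz":60,"rx":0.006,"ry":0,"rz":0,"gripper":0.1}
    - {"dx":20,"dy":46,"dz":65,"rx":0.006,"ry":0,"rz":0,"gripper":0.1}
    - {"dx":20,"dy":46,"dz":65,"rx":0.006,"ry":0,"rz":0,"gripper":0.1}

```text
time: 22.55
tool_pos: [0.5804, 0.3096, 0.1165]
tool_rot: [-0.0, 0.193, 0.981, 0.0]
wrist_force: [-0.7, 0.7, -5.3]
opening: 0.0165
```

Run:
```python
from h import *
st()
for c in('scene','side'):snap(c,c+'16.png')
a=cv2.imread('pics/scene16.png')[70:200,340:480]; b=cv2.imread('pics/side16.png')[80:210,220:360]
cv2.imwrite('pics/j16.png',np.hstack([cv2.resize(a,(400,371),interpolation=2),cv2.resize(b,(400,371),interpolation=2)]))
```

```text
t 22.55 pos [0.5804 0.3096 0.1165] yaw 157.7 z [-0.001  0.    -1.   ] F [-0.67  0.73 -5.32] op 0.0165 q [-0.62  0.62  0.07  1.84 -0.07  0.68  0.67]
```

View pics/j16.png

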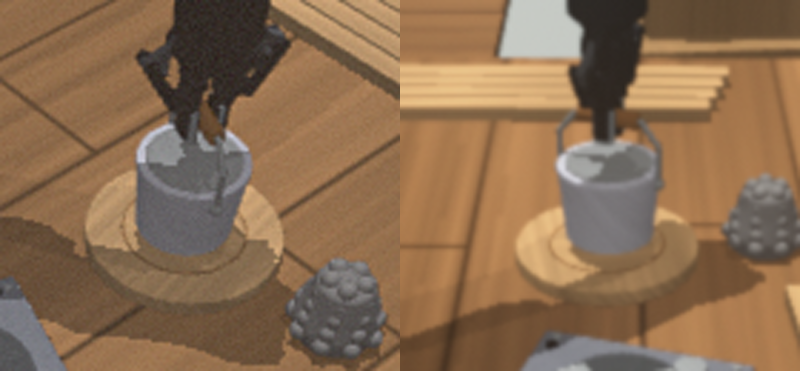

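drive_tool:
  commands:
    - {"dx":0,"dy":0,"dz":4,"rx":0,"ry":0,"rz":0,"gripper":0.1}
    - {"dx":0,"dy":0,"dz":8,"rx":0,"ry":0,"rz":0,"gripper":0.1}
    - {"dx":0,"dy":0,"dz":11,"rx":0,"ry":0,"rz":0,"gripper":0.1}
    - {"dx":0,"dy":0,"dz":13,"rx":0,"ry":0,"rz":0,"gripper":0.1}
    - {"dx":0,"dy":0,"dz":13,"rx":0,"ry":0,"rz":0,"gripper":0.1}

```text
time: 23.28
tool_pos: [0.5806, 0.3098, 0.1039]
tool_rot: [-0.0, 0.193, 0.981, 0.0]
wrist_force: [0.0, 0.2, -5.0]
opening: 0.0161
```

drive_tool:
  commands:
    - {"dx":0,"dy":0,"dz":1,"rx":0,"ry":0,"rz":0,"gripper":0.1}
    - {"dx":0,"dy":0,"dz":2,"rx":0,"ry":0,"rz":0,"gripper":0.1}
    - {"dx":0,"dy":0,"dz":2,"rx":0,"ry":0,"rz":0,"gripper":0.1}

```text
time: 23.65
tool_pos: [0.5806, 0.3098, 0.1019]
tool_rot: [-0.0, 0.193, 0.981, 0.0]
wrist_force: [-0.4, 0.2, -5.3]
opening: 0.0163
```

drive_tool:
  commands:
    - {"dx":0,"dy":0,"dz":1,"rx":0,"ry":0,"rz":0,"gripper":0.1}
    - {"dx":0,"dy":0,"dz":2,"rx":0,"ry":0,"rz":0,"gripper":0.1}
    - {"dx":0,"dy":0,"dz":2,"rx":0,"ry":0,"rz":0,"gripper":0.1}

```text
time: 24.02
tool_pos: [0.5811, 0.3096, 0.1016]
tool_rot: [0.0, 0.194, 0.981, 0.001]
wrist_force: [-4.2, -2.9, 10.2]
opening: 0.0161
```

drive_tool:
  commands:
    - {"dx":0,"dy":0,"dz":0,"rx":0,"ry":0,"rz":0,"gripper":0.1}
    - {"dx":0,"dy":0,"dz":0,"rx":0,"ry":0,"rz":0,"gripper":0.25}
    - {"dx":0,"dy":0,"dz":0,"rx":0,"ry":0,"rz":0,"gripper":0.6}
    - {"dx":0,"dy":0,"dz":0,"rx":0,"ry":0,"rz":0,"gripper":0.6}
    - {"dx":0,"dy":0,"dz":-5,"rx":0,"ry":0,"rz":0,"gripper":0.6}

```text
time: 24.65
tool_pos: [0.5809, 0.3096, 0.1065]
tool_rot: [0.0, 0.194, 0.981, 0.0]
wrist_force: [1.2, 0.9, -0.2]
opening: 0.0513
```

drive_tool:
  commands:
    - {"dx":0,"dy":0,"dz":-20,"rx":0,"ry":0,"rz":0,"gripper":0.6}
    - {"dx":0,"dy":0,"dz":-50,"rx":0,"ry":0,"rz":0,"gripper":0.6}
    - {"dx":0,"dy":0,"dz":-100,"rx":0,"ry":0,"rz":0,"gripper":0.6}
    - {"dx":0,"dy":0,"dz":-150,"rx":0,"ry":0,"rz":0,"gripper":0.3}
    - {"dx":0,"dy":0,"dz":-150,"rx":0,"ry":0,"rz":0,"gripper":0}

```text
time: 25.28
tool_pos: [0.5828, 0.3104, 0.2613]
tool_rot: [0.003, 0.194, 0.981, 0.003]
wrist_force: [-0.1, 0.9, -1.0]
opening: 0.0156
```

Run:
```python
from h import *
st()
for c in('scene','side'):snap(c,c+'17.png')
a=cv2.imread('pics/scene17.png')[70:200,340:480]; b=cv2.imread('pics/side17.png')[80:210,220:360]
cv2.imwrite('pics/j17.png',np.hstack([cv2.resize(a,(400,371),interpolation=2),cv2.resize(b,(400,371),interpolation=2)]))
for c in('scene','side'):
  for r in ctrl.find_in('keeper_knob',c)[:1]: print(r)
  for n in('bat','pot'):
    r=ctrl.find_in(n,c)[0];print(n,r['p'],np.round(r['box'],1))
for z in(.018,): print([np.round(proj(c,[.580,.310,z]),1) for c in('scene','side')])
cmd([.482,-.165,.25],94.7)
```

```text
t 25.27 pos [0.5828 0.3104 0.2613] yaw 157.7 z [ 0.007  0.005 -1.   ] F [-0.08  0.95 -1.02] op 0.0156 q [-0.64  0.47  0.1   1.71 -0.05  0.96  0.66]
{'box': [279.1, 197.7, 78.2, 43.7], 'p': 0.84}
bat 0.67 [403.9 157.1  67.   49.1]
pot 0.97 [407.1 132.7  38.9  60.4]
{'box': [286.7, 219.6, 81.0, 26.2], 'p': 0.62}Traceback (most recent call last):
  File "<stdin>", line 9, in <module>
IndexError: list index out of range
```

View pics/j17.png

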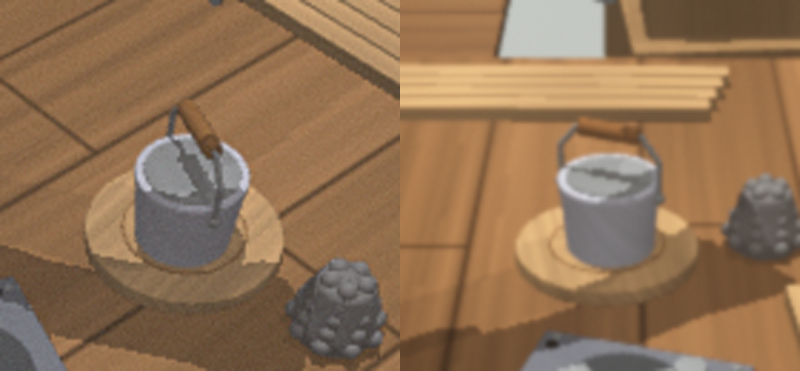

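Run:
```python
from h import *
cmd([.524,-.161,.26],94.7)
```

```text
d [-126.5 -456.4   -4.6] r [-1.000e-03 -0.000e+00  1.099e+00]
```

drive_tool:
  commands:
    - {"dx":-126,"dy":-456,"dz":-20,"rx":0,"ry":0,"rz":1.1,"gripper":0}
    - {"dx":-126,"dy":-456,"dz":-20,"rx":0,"ry":0,"rz":1.1,"gripper":0}
    - {"dx":-126,"dy":-456,"dz":-20,"rx":0,"ry":0,"rz":1.1,"gripper":0}
    - {"dx":-126,"dy":-456,"dz":-20,"rx":0,"ry":0,"rz":1.1,"gripper":0}
    - {"dx":-126,"dy":-456,"dz":-20,"rx":0,"ry":0,"rz":1.1,"gripper":0}
    - {"dx":-126,"dy":-456,"dz":-20,"rx":0,"ry":0,"rz":1.1,"gripper":0}
    - {"dx":-126,"dy":-456,"dz":-10,"rx":0,"ry":0,"rz":1.1,"gripper":0}
    - {"dx":-126,"dy":-456,"dz":0,"rx":0,"ry":0,"rz":1.1,"gripper":0}
    - {"dx":-126,"dy":-456,"dz":0,"rx":0,"ry":0,"rz":1.1,"gripper":0}
    - {"dx":-126,"dy":-456,"dz":0,"rx":0,"ry":0,"rz":1.1,"gripper":0}

```text
time: 26.88
tool_pos: [0.5238, -0.1597, 0.255]
tool_rot: [-0.001, 0.678, 0.735, -0.001]
wrist_force: [0.1, 0.3, -0.2]
opening: 0.0001
```

Run:
```python
from h import *
st()
for c in('scene','side','wrist'):snap(c,c+'18.png')
a=cv2.imread('pics/scene18.png')[100:240,200:360]; b=cv2.imread('pics/side18.png')[120:260,200:360]
cv2.imwrite('pics/j18.png',np.hstack([cv2.resize(a,(400,350),interpolation=2),cv2.resize(b,(400,350),interpolation=2)]))
cmd([.524,-.161,.115],94.7)
```

```text
t 26.88 pos [ 0.5238 -0.1597  0.255 ] yaw 94.7 z [-0.002  0.    -1.   ] F [ 0.13  0.3  -0.19] op 0.0001 q [-0.14  0.36  0.46  1.97 -0.2   0.86  0.5 ]
d [-1.900e+00 -1.000e-01  1.404e+02] r [-0.001 -0.     0.001]
```

View pics/j18.png

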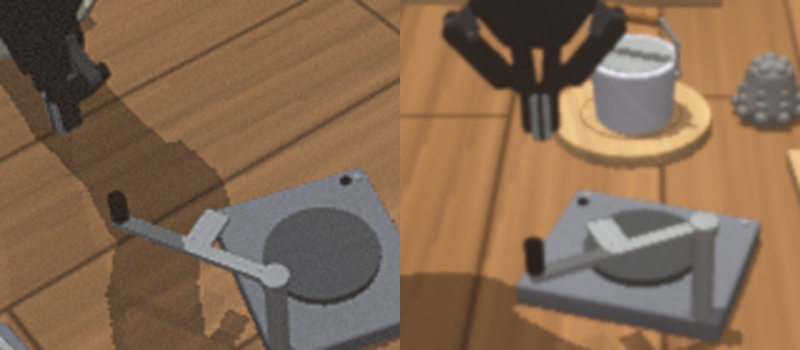

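drive_tool:
  commands:
    - {"dx":-4,"dy":0,"dz":55,"rx":0,"ry":0,"rz":0,"gripper":0}
    - {"dx":-4,"dy":0,"dz":105,"rx":0,"ry":0,"rz":0,"gripper":0}
    - {"dx":-4,"dy":0,"dz":135,"rx":0,"ry":0,"rz":0,"gripper":0}
    - {"dx":-4,"dy":0,"dz":140,"rx":0,"ry":0,"rz":0,"gripper":0}
    - {"dx":-4,"dy":0,"dz":140,"rx":0,"ry":0,"rz":0,"gripper":0}

```text
time: 27.65
tool_pos: [0.5249, -0.1627, 0.116]
tool_rot: [-0.0, 0.677, 0.736, -0.0]
wrist_force: [0.3, -0.5, 0.2]
opening: -0.0001
```

Run:
```python
from h import *
st()
for c in('scene','side'):snap(c,c+'19.png')
a=cv2.imread('pics/scene19.png')[120:240,200:340]; b=cv2.imread('pics/side19.png')[160:280,200:340]
cv2.imwrite('pics/j19.png',np.hstack([cv2.resize(a,(400,343),interpolation=2),cv2.resize(b,(400,343),interpolation=2)]))
for th in(.75,.6,.45,.3,.15,0.05,0,-.03):
    a=np.radians(163.9)+th; t=np.array([-np.sin(a),np.cos(a)]); k=np.array([.647,-.060])+.155*np.array([np.cos(a),np.sin(a)]); f=k+t*.018;print(th,f); cmd([f[0],f[1],.113],94.7)
```

```text
t 27.65 pos [ 0.5249 -0.1627  0.116 ] yaw 94.8 z [-0.001 -0.    -1.   ] F [ 0.31 -0.5   0.16] op -0.0001 q [-0.04  0.54  0.35  2.1  -0.34  0.55  0.63]
0.75 [ 0.51687286 -0.14611578]
d [17.6 -6.9  3.7] r [0.001 0.    0.002]
0.6 [ 0.50546507 -0.12570283]
d [ 38.9 -16.6   3.7] r [0.001 0.    0.002]
0.45 [ 0.49723584 -0.10381435]
d [ 61.4 -22.9   3.7] r [0.001 0.    0.002]
0.3 [ 0.49237    -0.08094188]
d [ 84.6 -25.9   3.7] r [0.001 0.    0.002]
0.15 [ 0.49097681 -0.05759911]
d [107.9 -25.3   3.7] r [0.001 0.    0.002]
0.05 [ 0.49199597 -0.04203477]
d [123.4 -23.    3.7] r [0.001 0.    0.002]
0 [ 0.49308757 -0.03431025]
d [131.  -21.2   3.7] r [0.001 0.    0.002]
-0.03 [ 0.4939274  -0.02970513]
d [135.5 -20.    3.7] r [0.001 0.    0.002]
```

View pics/j19.png

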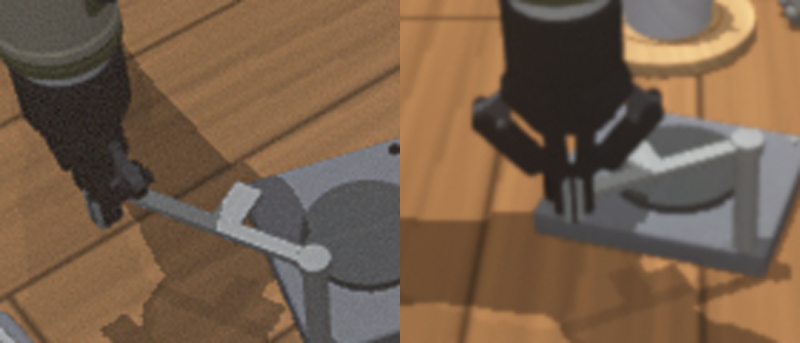

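drive_tool:
  commands:
    - {"dx":9,"dy":-4,"dz":4,"rx":0,"ry":0,"rz":0,"gripper":0}
    - {"dx":18,"dy":-7,"dz":4,"rx":0,"ry":0,"rz":0,"gripper":0}
    - {"dx":28,"dy":-12,"dz":4,"rx":0,"ry":0,"rz":0,"gripper":0}
    - {"dx":39,"dy":-17,"dz":4,"rx":0,"ry":0,"rz":0,"gripper":0}
    - {"dx":50,"dy":-20,"dz":4,"rx":0,"ry":0,"rz":0,"gripper":0}
    - {"dx":61,"dy":-23,"dz":4,"rx":0,"ry":0,"rz":0,"gripper":0}
    - {"dx":73,"dy":-25,"dz":4,"rx":0,"ry":0,"rz":0,"gripper":0}
    - {"dx":85,"dy":-26,"dz":4,"rx":0,"ry":0,"rz":0,"gripper":0}
    - {"dx":96,"dy":-26,"dz":4,"rx":0,"ry":0,"rz":0,"gripper":0}
    - {"dx":108,"dy":-25,"dz":4,"rx":0,"ry":0,"rz":0,"gripper":0}

```text
time: 29.0
tool_pos: [0.4913, -0.0568, 0.1127]
tool_rot: [0.0, 0.677, 0.736, 0.0]
wrist_force: [1.4, -0.7, 1.3]
opening: -0.0001
```

Run:
```python
from h import *
st()
for c in('scene','side'):snap(c,c+'20.png')
a=cv2.imread('pics/scene20.png')[120:240,240:380]; b=cv2.imread('pics/side20.png')[160:280,220:360]
cv2.imwrite('pics/j20.png',np.hstack([cv2.resize(a,(400,343),interpolation=2),cv2.resize(b,(400,343),interpolation=2)]))
cmd([.4931,-.0343,.113],94.7)
```

```text
t 29.0 pos [ 0.4913 -0.0568  0.1127] yaw 94.8 z [ 0.001 -0.    -1.   ] F [ 1.44 -0.72  1.3 ] op -0.0001 q [-0.25  0.5   0.35  2.22 -0.37  0.47  0.48]
d [21.3  3.7 -0.4] r [ 0.    -0.     0.004]
```

View pics/j20.png

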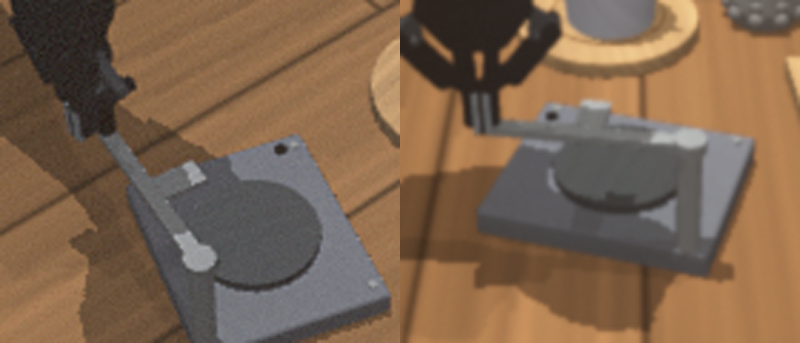

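Nearly shut; push the rest gently until it meets its stop.

drive_tool:
  commands:
    - {"dx":7,"dy":1,"dz":0,"rx":0,"ry":0,"rz":0,"gripper":0}
    - {"dx":13,"dy":2,"dz":0,"rx":0,"ry":0,"rz":0,"gripper":0}
    - {"dx":18,"dy":3,"dz":0,"rx":0,"ry":0,"rz":0,"gripper":0}
    - {"dx":21,"dy":4,"dz":0,"rx":0,"ry":0,"rz":0,"gripper":0}
    - {"dx":22,"dy":4,"dz":0,"rx":0,"ry":0,"rz":0,"gripper":0}

```text
time: 29.72
tool_pos: [0.4933, -0.0334, 0.1125]
tool_rot: [-0.0, 0.676, 0.737, 0.0]
wrist_force: [-0.2, -0.3, -0.1]
opening: 0.0001
```

drive_tool:
  commands:
    - {"dx":2,"dy":0,"dz":0,"rx":0,"ry":0,"rz":0,"gripper":0}
    - {"dx":4,"dy":1,"dz":0,"rx":0,"ry":0,"rz":0,"gripper":0}
    - {"dx":5,"dy":1,"dz":0,"rx":0,"ry":0,"rz":0,"gripper":0}

```text
time: 30.1
tool_pos: [0.4933, -0.0319, 0.1126]
tool_rot: [0.001, 0.677, 0.736, -0.001]
wrist_force: [-2.0, -17.0, 0.5]
opening: -0.0001
```

Run:
```python
from h import *
st()
for c in('scene','side'):snap(c,c+'21.png')
a=cv2.imread('pics/scene21.png')[120:240,240:380]; b=cv2.imread('pics/side21.png')[160:280,220:360]
cv2.imwrite('pics/j21.png',np.hstack([cv2.resize(a,(400,343),interpolation=2),cv2.resize(b,(400,343),interpolation=2)]))
```

```text
t 30.1 pos [ 0.4933 -0.0319  0.1126] yaw 94.7 z [ 0.    -0.003 -1.   ] F [ -2.01 -17.     0.53] op -0.0001 q [-0.31  0.5   0.36  2.23 -0.38  0.47  0.43]
```

View pics/j21.png

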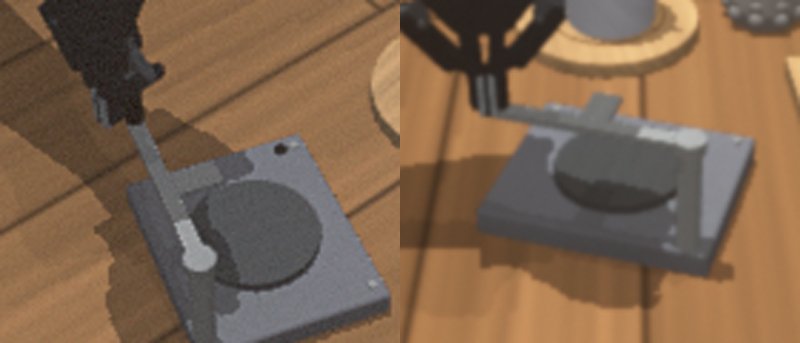

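Stop reached (17 N): shut. Back off away from the knob, then up.

drive_tool:
  commands:
    - {"dx":-10,"dy":0,"dz":0,"rx":0,"ry":0,"rz":0,"gripper":0}
    - {"dx":-22,"dy":0,"dz":0,"rx":0,"ry":0,"rz":0,"gripper":0}
    - {"dx":-25,"dy":0,"dz":-40,"rx":0,"ry":0,"rz":0,"gripper":0}
    - {"dx":-25,"dy":0,"dz":-100,"rx":0,"ry":0,"rz":0,"gripper":0}
    - {"dx":-25,"dy":0,"dz":-150,"rx":0,"ry":0,"rz":0,"gripper":0}
    - {"dx":-25,"dy":0,"dz":-170,"rx":0,"ry":0,"rz":0,"gripper":0}
    - {"dx":-25,"dy":0,"dz":-170,"rx":0,"ry":0,"rz":0,"gripper":0}

```text
time: 31.08
tool_pos: [0.496, -0.0565, 0.284]
tool_rot: [0.002, 0.677, 0.736, 0.0]
wrist_force: [0.3, -0.4, -0.4]
opening: -0.0003
```

Run:
```python
from h import *
st()
for c in('scene','side'):snap(c,c+'22.png')
a=cv2.imread('pics/scene22.png')[90:340,130:490]; b=cv2.imread('pics/side22.png')[110:390,190:440]
cv2.imwrite('pics/j22.png',np.hstack([cv2.resize(a,(440,305)),cv2.resize(b,(272,305))]))
for n in('wire_coil','clay_cone','wood_base','pot','lever_tip'):
    for c in ('scene','side'):
        r=ctrl.find_in(n,c); print(n,c,[(np.round(x['box'],1).tolist(),round(x['p'],2)) for x in r[:2]])
a=cv2.imread('pics/scene22.png')[120:240,240:380]; c=cv2.imread('pics/scene0.png')[120:240,240:380]
cv2.imwrite('pics/j22b.png',np.hstack([cv2.resize(a,(400,343),interpolation=2),cv2.resize(c,(400,343),interpolation=2)]))
```

```text
t 31.07 pos [ 0.496  -0.0565  0.284 ] yaw 94.7 z [ 0.003 -0.002 -1.   ] F [ 0.35 -0.45 -0.39] op -0.0003 q [-0.43  0.26  0.55  2.04 -0.17  0.88  0.29]
wire_coil scene [([307.0, 316.9, 43.7, 43.5], 0.8)]
wire_coil side [([389.4, 290.5, 41.2, 35.2], 0.57), ([292.3, 169.6, 64.6, 35.5], 0.17)]
clay_cone scene [([457.4, 177.7, 32.8, 38.7], 0.89), ([301.1, 184.9, 36.6, 67.5], 0.19)]
clay_cone side [([349.3, 155.7, 30.4, 26.6], 0.56), ([266.9, 336.1, 65.9, 84.3], 0.42)]
wood_base scene [([429.0, 232.2, 51.7, 49.6], 0.57)]
wood_base side [([374.2, 193.2, 35.2, 28.7], 0.64)]
pot scene [([406.6, 133.7, 38.2, 64.3], 0.91), ([298.4, 185.5, 29.7, 65.6], 0.56)]
pot side [([294.4, 146.7, 35.7, 53.0], 0.92)]
lever_tip scene [([183.1, 244.6, 12.9, 16.3], 0.51)]
lever_tip side [([256.8, 308.6, 14.3, 29.6], 0.58), ([292.9, 147.4, 38.5, 53.3], 0.33)]
```

View pics/j22.png

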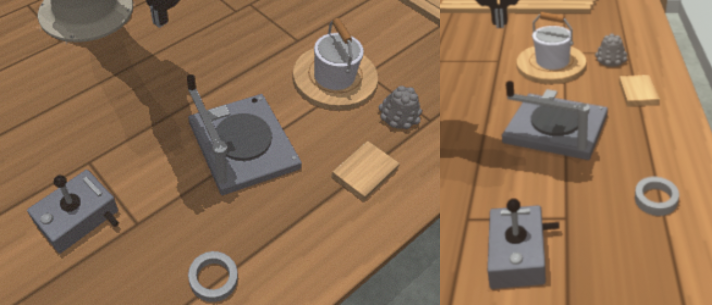

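View pics/j22b.png

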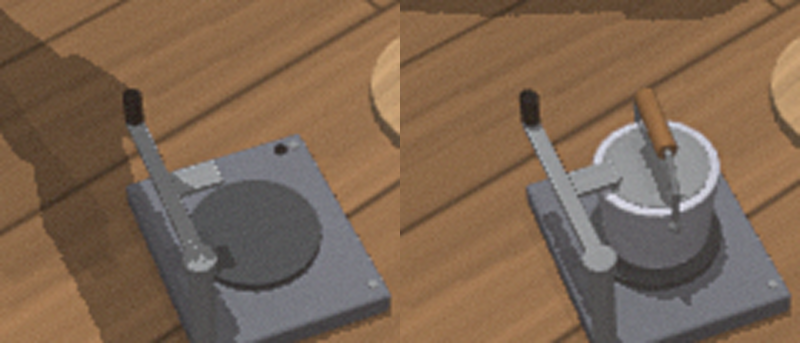

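```bash
python3 -c "
from cell import ctrl
print(ctrl.sign_off())"
```

```text
the job is handed in; nothing more can be done
None
```

All the steps are done and the job is handed in at about 32 s of the 72 s. `sign_off` reported no verdict, so what follows rests on my own checks.

**What I did**
- **Lever:** I pushed it about 0.5 rad towards the stud (about 4.6 N), held it there for over 1.1 s and guided it back upright.
- **Keeper, opening:** I swung the arm out to its stop (12 N).
- **Pot:** I lifted it by the grip (about 0.55 kg), lowered it onto the bat until it touched, and released it.
- **Keeper, closing:** I swung the arm shut to its stop (17 N), then backed off and raised the arm clear.

**Last checks**
- **Pot:** it stands upright and centred on the bat.
- **Lever:** it is upright.
- **Keeper:** the knob sits within about 3 mm of its starting position, roughly 0.02 rad.
- **Bystanders:** the coil, cone and base show the same boxes as at the start, within a few pixels.
- **Robot:** it touches nothing, and the wrist force is near 0.

**What disagreed**
- **Fingertip height:** seen from the cameras, the fingertips were about 30 mm higher than the stated geometry and the measured TCP imply. I took the heights from camera triangulation instead.
- **First lever push:** because of that offset, the fingers passed over the ball on the first try. I measured no force and the lever was upright afterwards, but I did not see its tilt while the fingers passed. A brief movement towards the bar is unlikely, but I cannot rule it out.

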